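Rack the tagged pipe tails and lock the keeper

TASK

First swing the keeper lever of the green stock rack out to its white (open) notch mark. Then lay every pipe tail from the bench in a groove of its own, green-tagged ones in the green rack and red-tagged ones in the red returns rack, letting each settle fully into its groove, a nut outside either saddle, before you let go. With all of them racked, swing the keeper lever back to the blue (locked) notch mark over the grooves, and leave the jar, spanner, tape and tray where they are.

Things in the scene. Friction and masses are not known exactly. Their poses are not given: they have to be found in the camera images.
- pipe_green1: chromed pipe tail: round tube 24 mm in diameter, 130 mm long along the body's x axis, with a brass hexagon nut (30 mm across flats, 15 mm long) at each end, 100 mm of plain tube between; two green tag bands on the tube, a green ring on each end face. 0.17 to 0.34 kg. Origin at its centre on the tube axis, 15 mm above what the nuts lie on (bench or a 3 mm mat). May be absent.
- pipe_green2: chromed pipe tail: round tube 24 mm in diameter, 130 mm long along the body's x axis, with a brass hexagon nut (30 mm across flats, 15 mm long) at each end, 100 mm of plain tube between; two green tag bands on the tube, a green ring on each end face. 0.17 to 0.34 kg. Origin at its centre on the tube axis, 15 mm above what the nuts lie on (bench or a 3 mm mat). May be absent.
- pipe_green3: chromed pipe tail: round tube 24 mm in diameter, 130 mm long along the body's x axis, with a brass hexagon nut (30 mm across flats, 15 mm long) at each end, 100 mm of plain tube between; two green tag bands on the tube, a green ring on each end face. 0.17 to 0.34 kg. Origin at its centre on the tube axis, 15 mm above what the nuts lie on (bench or a 3 mm mat). May be absent.
- pipe_red1: chromed pipe tail: round tube 24 mm in diameter, 130 mm long along the body's x axis, with a brass hexagon nut (30 mm across flats, 15 mm long) at each end, 100 mm of plain tube between; two red tag bands on the tube, a red ring on each end face. 0.17 to 0.34 kg. Origin at its centre on the tube axis, 15 mm above what the nuts lie on (bench or a 3 mm mat). May be absent.
- pipe_red2: chromed pipe tail: round tube 24 mm in diameter, 130 mm long along the body's x axis, with a brass hexagon nut (30 mm across flats, 15 mm long) at each end, 100 mm of plain tube between; two red tag bands on the tube, a red ring on each end face. 0.17 to 0.34 kg. Origin at its centre on the tube axis, 15 mm above what the nuts lie on (bench or a 3 mm mat). May be absent.
- pipe_red3: chromed pipe tail: round tube 24 mm in diameter, 130 mm long along the body's x axis, with a brass hexagon nut (30 mm across flats, 15 mm long) at each end, 100 mm of plain tube between; two red tag bands on the tube, a red ring on each end face. 0.17 to 0.34 kg. Origin at its centre on the tube axis, 15 mm above what the nuts lie on (bench or a 3 mm mat). May be absent.
- stock_rack: Green-painted stock rack, fixed: base plate 120 (x) by 165 mm (y), 8 mm thick, with two upright saddle plates 10 mm thick at x = -35 and +35 mm (60 mm free between them). Each has three 90 degree V notches: three grooves along the rack's x axis at y = -55, 0, +55 mm. Origin: centre of the underside. The keeper lever's post stands off its +y side.
- returns_rack: Red-painted returns rack, fixed: base plate 120 (x) by 165 mm (y), 8 mm thick, with two upright saddle plates 10 mm thick at x = -35 and +35 mm (60 mm free between them). Each has three 90 degree V notches: three grooves along the rack's x axis at y = -55, 0, +55 mm. Origin: centre of the underside. No keeper.
- stock_rack_groove1 (a point): Where the centre of a pipe lies when it is settled in groove 1 of the stock rack (rack y = -55 mm), 50 mm above the bench. x axis: along the groove. Settled, the plain tube lies on both saddles, a nut hangs outside either saddle, and the pipe has 10 mm of play either way along it. The V is 34 mm wide at its top, level with this point.
- stock_rack_groove2 (a point): Where the centre of a pipe lies when it is settled in groove 2 of the stock rack (rack y = 0 mm), 50 mm above the bench. x axis: along the groove. Settled, the plain tube lies on both saddles, a nut hangs outside either saddle, and the pipe has 10 mm of play either way along it. The V is 34 mm wide at its top, level with this point.
- stock_rack_groove3 (a point): Where the centre of a pipe lies when it is settled in groove 3 of the stock rack (rack y = 55 mm), 50 mm above the bench. x axis: along the groove. Settled, the plain tube lies on both saddles, a nut hangs outside either saddle, and the pipe has 10 mm of play either way along it. The V is 34 mm wide at its top, level with this point.
- returns_rack_groove1 (a point): Where the centre of a pipe lies when it is settled in groove 1 of the returns rack (rack y = -55 mm), 50 mm above the bench. x axis: along the groove. Settled, the plain tube lies on both saddles, a nut hangs outside either saddle, and the pipe has 10 mm of play either way along it. The V is 34 mm wide at its top, level with this point.
- returns_rack_groove2 (a point): Where the centre of a pipe lies when it is settled in groove 2 of the returns rack (rack y = 0 mm), 50 mm above the bench. x axis: along the groove. Settled, the plain tube lies on both saddles, a nut hangs outside either saddle, and the pipe has 10 mm of play either way along it. The V is 34 mm wide at its top, level with this point.
- returns_rack_groove3 (a point): Where the centre of a pipe lies when it is settled in groove 3 of the returns rack (rack y = 55 mm), 50 mm above the bench. x axis: along the groove. Settled, the plain tube lies on both saddles, a nut hangs outside either saddle, and the pipe has 10 mm of play either way along it. The V is 34 mm wide at its top, level with this point.
- keeper (a joint): Swing of the stock rack's keeper lever about its upright pivot, rad, growing counter-clockwise from above; stops at -0.25 and 1.85. 0: locked, tail (with knob) at the blue notch mark, along the rack's +y, bar across the grooves. 1.57: open, tail at the white mark, along the rack's -x, bar clear. Each mark spans about 0.13 rad either side. No click: friction (about 2 N at the knob) holds it.
- keeper_knob (a point): Mid-height of the black upright knob on the lever's tail: a post 20 mm in diameter, 40 mm tall (84 to 124 mm above the bench; this point 104 mm), 75 mm from the pivot axis, on the side away from the bar.
- keeper_pivot (a point): On the lever's upright pivot axis, at the underside of its bar, 74 mm above the bench; 108 mm from the stock rack's centre along the rack's +y. The flat aluminium bar is 14 mm wide, 10 mm thick and reaches 180 mm from here; settled pipes (at most 68 mm high) pass under it.
- paste_jar: Bystander: jar of thread paste, 60 mm in diameter, 75 mm tall; origin under its centre.
- spanner: Bystander: spanner about 180 mm long lying flat; origin near its middle, on the bench.
- tape_roll: Bystander: white roll of tape, 64 mm across, 20 mm tall; origin under its centre.
- nut_tray: Bystander: open cardboard tray of nuts, 100 x 120 mm, 50 mm tall; origin under its centre.
There are look-alikes about, which are no part of the job. What is shaped like the pipe_green2 but orange, pink or turquoise is not meant.

How it is judged:
By the outcome, as a careful person would: the job done as asked, in the order asked, and still so for the second after the job is handed in, with the robot touching nothing.
Of pipe_green1, pipe_green2, pipe_green3, pipe_red1, pipe_red2, pipe_red3 only 4 to 6 are there at a start; the rules pass over those that are not, and their reading is None.
At some moment in a run one of pipe_green1, pipe_green2, pipe_green3, pipe_red1, pipe_red2, pipe_red3 may be knocked a few centimetres aside while the robot is not near it.
Once in a run the grip may slacken for a moment while it holds something.
It also fails if it takes over 210 s, if anything falls off the work surface, if the arm or the gripper's body presses on something with over 40 N, if the wrist force passes 120 N, or if a joint passes its speed limit or range.

ROBOT

A 6-joint arm with a two-finger parallel gripper is mounted at the origin on the work surface. World frame = base frame: x ahead of the robot, y to its left, z up, the work surface at z = 0. Lengths are in m, angles in rad, forces in N, time in s.
With the tool pointing down it reaches from about 0.375 to 0.9 m from the base axis. Payload 3.1 kg.
Tool frame: the origin (TCP) lies at the very end of the fingers, on their centre line; the grasp point (between the pads) lies 19 mm behind it (tcp_to_grasp is the distance from the TCP to the grasp point, in m); z points along the fingers, y is the direction in which the jaws open and shut (so a half turn about z gives the same grasp; the last joint's range is limited). The gripper opens to 85 mm and grips with 20 to 120 N. Pads are 22 mm wide; open, the fingers measure 114 mm over their backs; the gripper's body (76 mm by 85 mm) begins 54 mm behind the grasp point. The pads swing forward as they close: fully open they stand 13 mm farther back than shut.
Start: joints at [1.006, 0.527, 1.433, -0, 1.181, -0.178], TCP at [0.236, 0.579, 0.231] pointing down, gripper open.
Joint ranges: [-3.08, 3.08], [-0.75, 2.2], [0.22, 2.44], [-1.43, 4.57], [0, 2.65], [-2.85, 2.85]. Speed limits (rad/s): [2.79, 2.79, 3.14, 3.14, 3.14, 3.14].

INTERFACE

Orientations are given as a unit quaternion [x, y, z, w].
In Python, from station import sense, snapshot, camera_info, sign_off, tcp_to_grasp gives the robot as it stands.
- The arm moves only by the shell command python3 -m inch 'ROWS' [FORCE]. ROWS is JSON, a list of rows, each a list of 3 entries, a list of its own where there are three numbers: the closure, from -1 (fully open) to 1 (shut), so that 0 is half open, then the shift along the tool's x, y, z normalised to -1 to 1, where 1 is 10 cm, then the turn, a rotation vector about the tool's x, y, z normalised to -1 to 1, where 1 is 360 degrees. In form: [[jaw, [dx, dy, dz], [ax, ay, az]], ...]. A call has 1 to 20 rows; each row is the pose to reach, as a shift and turn from the pose commanded when the call began, along the tool's axes at that moment, turning the shorter way round; what a row does not reach only later rows make up. A row lasts 1/10 s, in which the tool goes at most 50 mm and 8.59 degrees, less where a joint would pass 70% of its speed; a pose out of reach is approached as far as the arm can. A call with a number of a shift or a turn outside -1 to 1 is refused whole. A call with a gripper value outside its range is refused whole. The fingers move at their own pace and stop on an object; FORCE is the grip in N (left out, the last holds). Time passes only in rows, so rows that repeat a pose let the fingers close. It gives the time, the measured TCP pose, the force and the opening at its end, in the units of the state.
- sense(): the state, without advancing time (a new reading comes with each control period).
- snapshot(name): name is "side" or "top"; returns (picture, depth): 420x560x3 uint8, blue, green, red; 420x560 float32, m along the optical axis (not along the pixel's ray), 0 where there is no reading.
- camera_info(name): a dict with "K" (3x3 intrinsics, pixels), "origin" and "orientation" of the camera in the world. Camera axes: x right, y down, z forward; pixel columns grow to the right and rows downward; lengths in m; the calibration is good to about 2 mm. A picture is of the moment at which its call begins. camera_info takes no time and is no camera call.
- sign_off(): hands the job in, once; it reports no verdict.
The state is a dict: "t": time; "q": joint angles; "qd": joint speeds; "tau": joint torques, N m; "tcp_pos": TCP position; "tool_rot": TCP orientation; "force": force on the tool from outside, world axes, zero at the start; "ft_torque": the same for the moment, N m; "finger_gap": opening from 0.0 (shut) to 1.0 (fully open).
Only numpy, scipy, OpenCV 4.12 (cv2) and the standard library are available. Lean on these libraries where they do the work, as an engineer would, in place of code of your own. Each camera call takes 0.05 s, during which the arm holds its last target.

## Working session

There is one attempt and no reset: what is moved stays moved. The work goes in short steps, Python scripts to look and compute and a shell command to move; the robot and the scene stay as the last step left them, time stands still between calls to the robot, and variables do not carry over. Pictures are saved under pics/ and viewed, and the job is handed in when it is done.

```bash
ls; mkdir -p pics; python3 - <<'E'
from station import *
import cv2
print(sense()); print(tcp_to_grasp)
for n in("side","top"):
    p,d=snapshot(n); cv2.imwrite(f"pics/{n}0.png",p); 
    import numpy as np; np.save(f"pics/{n}0.npy",d); print(camera_info(n), d.min(), d.max())
E
```

```text
pics
{'t': 0.0, 'q': array([ 1.00552310e+00,  5.28466288e-01,  1.43389150e+00, -1.17151692e-07,
        1.18141199e+00, -1.78509912e-01]), 'qd': array([-0.00143975, -0.00081533,  0.00052501,  0.00136027,  0.00102259,
       -0.00048457]), 'tau': array([ 1.05943579e-04, -4.42343223e+01, -1.78030032e+01, -2.51954498e-05,
        8.45043047e-03, -6.63596325e-06]), 'tcp_pos': array([0.23533544, 0.57823047, 0.23033699]), 'tool_rot': array([ 1.92178475e-01,  9.81359388e-01, -1.01417069e-03, -3.95509901e-04]), 'force': array([-0.54766218, -0.20619277,  0.74712497]), 'ft_torque': array([ 0.03225196, -0.03014579, -0.02102259]), 'finger_gap': 1.000728843663059}
0.0187
{'K': array([[504.3491538 ,   0.        , 278.06052711],
       [  0.        , 504.3491538 , 209.80051306],
       [  0.        ,   0.        ,   1.        ]]), 'origin': array([ 0.1972511 , -1.03385359,  1.02819293]), 'orientation': array([ 0.89735635, -0.15213481,  0.07102001, -0.40812099])} 0.0 3.975945
{'K': array([[389.44687185,   0.        , 280.69776505],
       [  0.        , 389.44687185, 208.60605913],
       [  0.        ,   0.        ,   1.        ]]), 'origin': array([ 0.4366945 , -0.03063455,  1.39795439]), 'orientation': array([ 0.71588744, -0.69654127,  0.02830831, -0.03916731])} 0.0 2.3157003
```

View pics/top0.png

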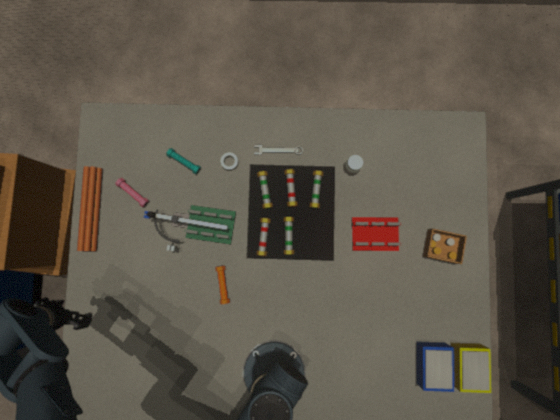

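View pics/side0.png

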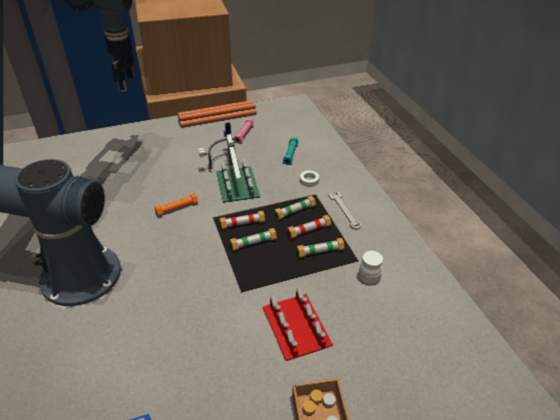

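The top view shows five pipes on the black mat: green at (264,188), (316,188), (289,235) and red at (291,187), (264,236). The green rack is at (211,224) with the lever's black knob at (149,215), and the red rack is at (375,234). Orange, pink and turquoise objects are decoys. Next I'll zoom in and measure.

```bash
cat > h.py <<'E'
import numpy as np, cv2
from scipy.spatial.transform import Rotation as R
from station import *
def cast(n,uv,z):
    c=camera_info(n);uv=np.atleast_2d(np.array(uv,float))
    d=np.c_[uv,np.ones(len(uv))]@np.linalg.inv(c["K"]).T@R.from_quat(c["orientation"]).as_matrix().T
    o=c["origin"]; return o+d*((z-o[2])/d[:,2])[:,None]
def cloud(n,dep):
    c=camera_info(n);v,u=np.mgrid[0:420,0:560]
    p=np.stack([u,v,np.ones_like(u)],-1)@np.linalg.inv(c["K"]).T*dep[...,None]
    return p@R.from_quat(c["orientation"]).as_matrix().T+c["origin"]
def proj(n,P):
    c=camera_info(n);p=(np.atleast_2d(P)-c["origin"])@R.from_quat(c["orientation"]).as_matrix()
    p=p@c["K"].T; return p[:,:2]/p[:,2:]
def hsv(p): return cv2.cvtColor(p,cv2.COLOR_BGR2HSV)
def pipes(p,n="top",z=0.018,verbose=True):
    """brass nuts -> pairs -> pipe centre and axis"""
    h=hsv(p); m=cv2.inRange(h,(16,90,90),(34,255,255))
    return m
E
python3 - <<'E'
import cv2
a=cv2.imread("pics/top0.png"); cv2.imwrite("pics/topc.png",cv2.resize(a[140:270,130:420],None,fx=2.75,fy=2.75,interpolation=cv2.INTER_CUBIC))
b=cv2.imread("pics/side0.png"); cv2.imwrite("pics/sidec.png",cv2.resize(b[110:360,140:390],None,fx=2.4,fy=2.4,interpolation=cv2.INTER_CUBIC))
E
```

```text
(no output)
```

View pics/topc.png

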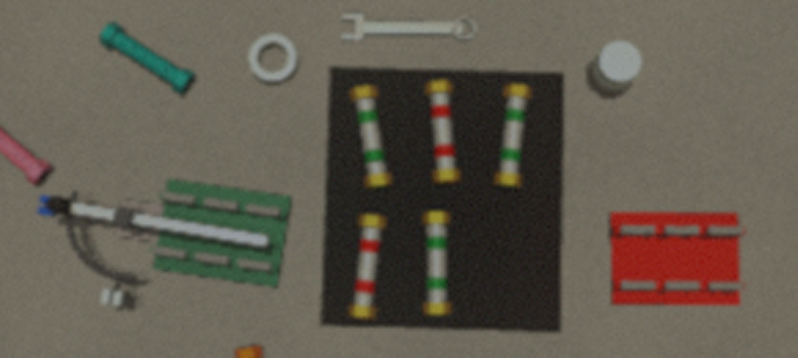

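View pics/sidec.png

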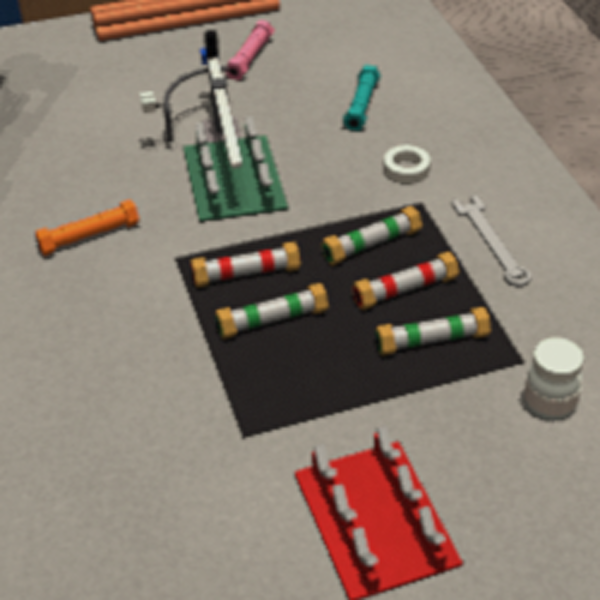

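```bash
cat >> h.py <<'E'
def blobs(m,amin=5):
    n,l,s,c=cv2.connectedComponentsWithStats(m,connectivity=8)
    return [(c[i],s[i][4],l==i) for i in range(1,n) if s[i][4]>=amin]
def rack(p,col,n="top"):
    h=hsv(p)
    m=cv2.inRange(h,(60,80,40),(88,255,140)) if col=="green" else cv2.inRange(h,(0,190,90),(6,255,255))|cv2.inRange(h,(175,190,90),(180,255,255))
    m=cv2.morphologyEx(m,cv2.MORPH_CLOSE,np.ones((9,9)))
    b=max(blobs(m),key=lambda t:t[1])
    pts=cv2.findContours(b[2].astype(np.uint8),cv2.RETR_EXTERNAL,cv2.CHAIN_APPROX_NONE)[0][0][:,0]
    w=cast(n,pts,0.008)
    r=cv2.minAreaRect((w[:,:2]*1000).astype(np.float32)); return r,b
def nuts(p,n="top",z=0.027):
    m=cv2.inRange(hsv(p),(18,120,90),(34,255,255))
    return [(cast(n,c,z)[0],a,c) for c,a,_ in blobs(m,12)]
E
python3 - <<'E'
from h import *
p=cv2.imread("pics/top0.png");d=np.load("pics/top0.npy");P=cloud("top",d)
for c in("green","red"):
    r,b=rack(p,c);print(c,r,b[1])
for w,a,c in nuts(p): print(w.round(4),a,c.round(1),hsv(p)[int(c[1]),int(c[0])])
h=hsv(p)
m=((h[...,2]<45)).astype(np.uint8); m[:200]=0;m[225:]=0;m[:,:140]=0;m[:,165:]=0
for c,a,_ in blobs(m,3): print("dark",c,a,P[int(round(c[1])),int(round(c[0]))])
for z in (.09,.05,.03):
  q=(abs(P[...,2]-z)<.02)&(d>0); q[:195]=0;q[260:]=0;q[:,:135]=0;q[:,245:]=0
q=(P[...,2]>.06)&(d>0); q[:195]=0;q[260:]=0;q[:,:140]=0;q[:,245:]=0
v,u=np.nonzero(q); 
for i in range(0,len(v),6): print(u[i],v[i],P[v[i],u[i]].round(3))
E
```

```text
green ((506.3144226074219, 242.03729248046875), (157.47451782226562, 114.26018524169922), 83.4049301147461) 1388
red ((489.8175048828125, -344.8844299316406), (110.02925872802734, 157.99954223632812), 1.550337791442871) 1438
[ 0.7038 -0.0341  0.027 ] 32 [289.2 170.8] [ 26 177 140]
[0.6939 0.0637 0.027 ] 32 [261.7 172.9] [ 24 176 138]
[ 0.7007 -0.1359  0.027 ] 31 [317.7 172.4] [ 25 174 148]
[ 0.5873 -0.0476  0.027 ] 31 [292.1 203.4] [ 27 175 150]
[0.5793 0.0403 0.027 ] 30 [267.2 205. ] [ 27 166 149]
[ 0.5854 -0.1268  0.027 ] 30 [314.5 204.5] [ 26 172 151]
[ 0.5332 -0.0358  0.027 ] 29 [288.4 218.6] [ 27 175 147]
[0.5263 0.0471 0.027 ] 34 [264.9 219.9] [ 27 173 143]
[ 0.4466 -0.5495  0.027 ] 81 [435.2 247.3] [ 18 170 117]
[0.4096 0.0559 0.027 ] 31 [261.3 253.1] [ 26 175 150]
[ 0.4168 -0.0393  0.027 ] 32 [288.5 251.8] [ 26 167 147]
[ 0.422  -0.6092  0.027 ] 51 [452.5 254.9] [ 19 191 148]
[ 0.0394 -0.679   0.027 ] 372 [474.9 369.4] [ 25  33 133]
dark [151.40740741 214.62962963] 27 [0.52601527 0.418552   0.12116259]
156 209 [0.551 0.422 0.065]
146 211 [0.542 0.45  0.082]
156 211 [0.544 0.4
[... 1745 characters left out ...]

215 226 [0.497 0.212 0.084]
221 226 [0.498 0.191 0.085]
155 227 [0.489 0.423 0.063]
217 227 [0.494 0.204 0.087]
223 227 [0.495 0.184 0.085]
219 228 [0.491 0.199 0.077]
225 228 [0.491 0.177 0.086]
226 229 [0.488 0.174 0.084]
159 231 [0.476 0.408 0.063]
160 234 [0.465 0.403 0.067]
163 235 [0.462 0.393 0.063]
164 237 [0.455 0.387 0.072]
167 238 [0.452 0.378 0.066]
169 239 [0.449 0.372 0.062]
169 240 [0.446 0.371 0.065]
176 240 [0.446 0.348 0.064]
174 241 [0.443 0.354 0.064]
171 244 [0.432 0.363 0.066]
171 245 [0.429 0.359 0.079]
171 246 [0.426 0.359 0.081]
169 247 [0.422 0.365 0.08 ]
167 248 [0.419 0.372 0.079]
173 248 [0.419 0.352 0.08 ]
170 249 [0.415 0.366 0.064]
170 250 [0.412 0.36  0.084]
```

```bash
python3 - <<'E'
from h import *
for n in("top","side"):
    p=cv2.imread(f"pics/{n}0.png");d=np.load(f"pics/{n}0.npy");P=cloud(n,d)
    for c,ctr in(("green",(.506,.242)),("red",(.49,-.345))):
        try: r,b=rack(p,c,n);print(n,c,np.round(r[0],1),np.round(r[1],1),round(r[2],2),b[1])
        except Exception as e: print(e)
        q=(d>0)&(P[...,2]>.022)&(P[...,2]<.062)&(abs(P[...,0]-ctr[0])<.08)&(abs(P[...,1]-ctr[1])<.1)
        X=P[q]; print(" saddle pts",len(X),X.mean(0).round(4),X[:,2].max())
        r=cv2.minAreaRect((X[:,:2]*1000).astype(np.float32)); print(np.round(r[0],1),np.round(r[1],1),r[2])
print(R.from_quat(camera_info("top")["orientation"]).as_matrix().round(3))
# knob from side, depth dark
p=cv2.imread("pics/side0.png");d=np.load("pics/side0.npy");P=cloud("side",d)
q=(d>0)&(hsv(p)[...,2]<50)&(P[...,2]>.09)&(P[...,2]<.13)&(abs(P[...,0]-.526)<.04)&(abs(P[...,1]-.42)<.05)
X=P[q];print("knob side",len(X),X.mean(0),X.min(0),X.max(0))
print("knob proj", proj("side",[.527,.424,.104]))
for w,a,c in nuts(p,"side",.02): print(w.round(4),a,c.round(1))
E
```

```text
top green [506.3 242. ] [157.5 114.3] 83.4 1388
 saddle pts 281 [0.5077 0.2414 0.0407] 0.05668442866114032
[508.1 252.5] [180.8  79.8] 83.27779388427734
top red [ 489.8 -344.9] [110. 158.] 1.55 1438
 saddle pts 284 [ 0.4901 -0.3415  0.0401] 0.05659596989185478
[ 490.8 -344.1] [ 77.2 164.6] 1.571563482284546
side green [504.9 238.7] [161.8 115.4] 83.21 1068
 saddle pts 291 [0.5064 0.2369 0.0397] 0.0611426643924714
[505.8 245.6] [106.5 191.1] 4.059570789337158
side red [ 488.  -348.1] [116.4 161.9] 1.07 2596
 saddle pts 761 [ 0.489  -0.3534  0.0377] 0.05444785838171573
[ 489.7 -346.2] [ 82.6 169.2] 1.4448188543319702
[[ 0.028 -0.995  0.095]
 [-1.    -0.027  0.017]
 [-0.014 -0.096 -0.995]]
knob side 40 [0.52724086 0.41672561 0.10903807] [0.52084585 0.40947175 0.09027063] [0.53420713 0.42373834 0.12702015]
knob proj [[227.09790827 128.36607443]]
[0.6979 0.0653 0.02  ] 40 [311.9 200.3]
[0.5822 0.0448 0.02  ] 49 [279.  212.5]
[0.5272 0.0497 0.02  ] 45 [261.2 215.4]
[ 0.7066 -0.0322  0.02  ] 47 [327.  219.6]
[0.4117 0.0586 0.02  ] 42 [223.1 222. ]
[ 0.591  -0.0438  0.02  ] 45 [292.  230.8]
[ 0.5353 -0.0332  0.02  ] 54 [272.7 232.8]
[ 0.4177 -0.0385  0.02  ] 56 [233.9 243.5]
[ 0.7034 -0.1349  0.02  ] 52 [340.4 242.8]
[ 0.5856 -0.1262  0.02  ] 58 [300.6 250.5]
[ 0.4482 -0.5494  0.02  ] 239 [312.5 401. ]
```

```bash
cat > go.py <<'E'
import sys,math
from h import *
s=sense();M=R.from_quat(s["tool_rot"]).as_matrix()
t=[float(v) for v in sys.argv[1:4]]
y=math.degrees(math.atan2(M[1,1],M[0,1]))
print("t",round(s["t"],2),"tcp",s["tcp_pos"].round(4),"jaw deg",round(y,2),"gap",round(s["finger_gap"],3),"F",s["force"].round(1))
d=np.array(t)-s["tcp_pos"];print("shift units",(M.T@d*10).round(3))
if len(sys.argv)>4:
    a=float(sys.argv[4])-y;a=(a+90)%180-90;print("az",round(-a/360,4))
E
python3 go.py .527 .4235 .2 90
```

```text
t 0.1 tcp [0.2354 0.5783 0.2304] jaw deg 67.84 gap 0.997 F [-0.8  0.  -0.8]
shift units [-3.285 -0.333  0.304]
az -0.0616
```

```bash
python3 -m inch '[[0,[0,0,0],[0,0,-0.02]],[0,[0,0,0],[0,0,-0.04]],[0,[0,0,0],[0,0,-0.061]],[0,[0,0,0],[0,0,-0.061]]]' 40; python3 go.py .527 .4235 .2 90
```

```text
t: 0.5
tcp_pos: [0.2355, 0.5785, 0.2308]
tool_rot: [0.002, 1.0, -0.001, -0.0]
force: [-0.3, 0.6, 0.6]
finger_gap: 0.498
t 0.5 tcp [0.2355 0.5785 0.2308] jaw deg 89.79 gap 0.498 F [-0.3  0.6  0.6]
shift units [-2.921 -1.539  0.307]
az -0.0006
```

```bash
python3 -m inch '[[0,[-0.4,-0.2,0],[0,0,0]],[0,[-0.8,-0.4,0],[0,0,0]],[0,[-1,-0.55,0.1],[0,0,0]]]'; python3 -m inch '[[0,[-0.4,-0.2,0],[0,0,0]],[0,[-0.8,-0.4,0],[0,0,0]],[0,[-1,-0.55,0.1],[0,0,0]]]';python3 -m inch '[[0,[-0.4,-0.2,0],[0,0,0]],[0,[-0.8,-0.4,0],[0,0,0]],[0,[-0.9,-0.45,0.1],[0,0,0]],[0,[-0.9,-0.45,0.1],[0,0,0]]]'; python3 go.py .527 .4235 .092 90
```

```text
t: 0.8
tcp_pos: [0.339, 0.5234, 0.2224]
tool_rot: [0.004, 1.0, 0.001, 0.002]
force: [0.7, -0.1, -0.2]
finger_gap: 0.498
t: 1.1
tcp_pos: [0.4396, 0.4674, 0.2123]
tool_rot: [0.004, 1.0, 0.001, 0.002]
force: [0.4, 0.0, 0.7]
finger_gap: 0.503
t: 1.5
tcp_pos: [0.526, 0.4209, 0.1993]
tool_rot: [0.004, 1.0, -0.001, -0.001]
force: [0.2, 1.2, -0.6]
finger_gap: 0.496
t 1.5 tcp [0.526  0.4209 0.1993] jaw deg 89.49 gap 0.496 F [ 0.2  1.2 -0.6]
shift units [-0.013  0.028  1.073]
az -0.0014
```

```bash
python3 -m inch '[[0,[-0.01,0.03,0.3],[0,0,0]],[0,[-0.01,0.03,0.6],[0,0,0]],[0,[-0.01,0.03,0.8],[0,0,0]],[0,[-0.01,0.03,1],[0,0,0]],[0,[-0.01,0.03,1],[0,0,0]]]'; python3 -m inch '[[0,[0,0,0.05],[0,0,0]],[1,[0,0,0.05],[0,0,0]],[1,[0,0,0.05],[0,0,0]],[1,[0,0,0.05],[0,0,0]],[1,[0,0,0.05],[0,0,0]],[1,[0,0,0.05],[0,0,0]],[1,[0,0,0.05],[0,0,0]]]' 40;  python3 - <<'E'
from h import *
a,_=snapshot("top");b,_=snapshot("side")
cv2.imwrite("pics/k1.png",np.hstack([cv2.resize(a[180:270,130:250],None,fx=3.3,fy=3.3),cv2.resize(b[80:220,160:280],(int(297*.857),297))]))
E
```

```text
t: 2.0
tcp_pos: [0.5217, 0.4256, 0.098]
tool_rot: [0.001, 1.0, -0.002, -0.004]
force: [-0.1, -0.5, -0.6]
finger_gap: 0.499
t: 2.7
tcp_pos: [0.5258, 0.4241, 0.0975]
tool_rot: [0.002, 1.0, -0.002, -0.0]
force: [-2.2, -5.1, 2.0]
finger_gap: 0.222
```

View pics/k1.png

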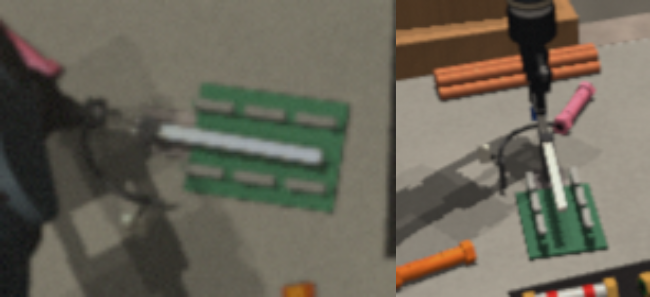

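```bash
python3 - <<'E'
import numpy as np
f0=84
for f in np.linspace(f0,174,11): 
    a=np.radians(f);b=np.radians(f0);print(round(f),round(-.75*(np.cos(a)-np.cos(b)),2),round(.75*(np.sin(a)-np.sin(b)),2))
E
```

```text
84 -0.0 0.0
93 0.12 0.0
102 0.23 -0.01
111 0.35 -0.05
120 0.45 -0.1
129 0.55 -0.16
138 0.64 -0.24
147 0.71 -0.34
156 0.76 -0.44
165 0.8 -0.55
174 0.82 -0.67
```

```bash
python3 -m inch '[[1,[0.06,0,0],[0,0,0]],[1,[0.12,0,0],[0,0,0]],[1,[0.18,0,0],[0,0,0]],[1,[0.23,-0.01,0],[0,0,0]],[1,[0.29,-0.03,0],[0,0,0]],[1,[0.35,-0.05,0],[0,0,0]],[1,[0.40,-0.07,0],[0,0,0]],[1,[0.45,-0.10,0],[0,0,0]],[1,[0.50,-0.13,0],[0,0,0]],[1,[0.55,-0.16,0],[0,0,0]],[1,[0.6,-0.2,0],[0,0,0]],[1,[0.64,-0.24,0],[0,0,0]],[1,[0.68,-0.29,0],[0,0,0]],[1,[0.71,-0.34,0],[0,0,0]],[1,[0.74,-0.39,0],[0,0,0]],[1,[0.76,-0.44,0],[0,0,0]],[1,[0.78,-0.5,0],[0,0,0]],[1,[0.8,-0.55,0],[0,0,0]],[1,[0.81,-0.61,0],[0,0,0]],[1,[0.82,-0.67,0],[0,0,0]]]'; python3 -m inch '[[1,[0,0,0],[0,0,0]]]';  python3 - <<'E'
from h import *
a,_=snapshot("top");b,_=snapshot("side")
cv2.imwrite("pics/k2.png",np.hstack([cv2.resize(a[180:270,130:250],None,fx=3.3,fy=3.3),cv2.resize(b[80:220,160:280],(int(297*.857),297))]))
E
```

```text
t: 4.8
tcp_pos: [0.4275, 0.36, 0.0974]
tool_rot: [0.003, 1.0, -0.001, -0.015]
force: [-31.1, 8.4, 22.2]
finger_gap: 0.146
t: 4.9
tcp_pos: [0.4265, 0.358, 0.0972]
tool_rot: [0.003, 1.0, -0.003, -0.016]
force: [-32.7, 5.5, 23.4]
finger_gap: 0.125
```

View pics/k2.png

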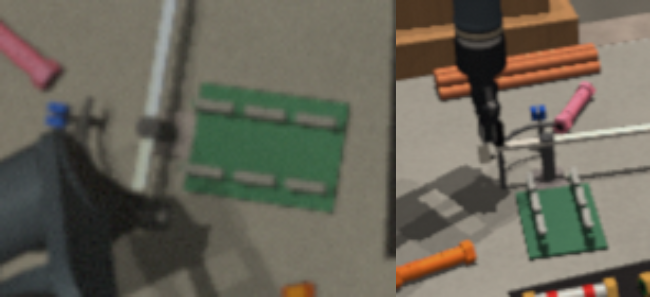

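```bash
python3 -m inch '[[0,[0,0,0],[0,0,0]],[0,[0,0,0],[0,0,0]],[0,[0,0,0],[0,0,0]]]'; python3 go.py .445 .357 .15 90;  python3 -m inch '[[0,[0,0,-0.2],[0,0,0]],[0,[0,0,-0.6],[0,0,0]],[0,[0,0,-1],[0,0,0]],[0,[0,0,-1],[0,0,0]]]';python3 -m inch '[[0,[0.2,0.4,0],[0,0,0]],[0,[0.4,0.8,0],[0,0,0]],[0,[0.5,1,0],[0,0,0]],[0,[0.5,1,0],[0,0,0]]]'; python3 - <<'E'
from h import *
a,d=snapshot("top");b,_=snapshot("side"); np.save("pics/k3.npy",d);cv2.imwrite("pics/k3f.png",a)
cv2.imwrite("pics/k3.png",np.hstack([cv2.resize(a[180:270,130:250],None,fx=3.3,fy=3.3),cv2.resize(b[80:220,160:280],(int(297*.857),297))]))
P=cloud("top",d)
q=(d>0)&(P[...,2]>.07)&(P[...,2]<.13)&(abs(P[...,0]-.53)<.2)&(abs(P[...,1]-.36)<.04)
q[:160]=0
for v in range(160,260,4):
    u=np.nonzero(q[v])[0]
    if len(u): print(v,u.mean(),P[v,u].mean(0).round(3),len(u))
E
```

```text
t: 5.3
tcp_pos: [0.4454, 0.3599, 0.0975]
tool_rot: [0.002, 1.0, 0.001, 0.002]
force: [0.7, -0.3, -0.5]
finger_gap: 0.5
t 5.3 tcp [0.4454 0.3599 0.0975] jaw deg 89.8 gap 0.5 F [ 0.7 -0.3 -0.5]
shift units [ 0.002 -0.028 -0.525]
az -0.0006
t: 5.7
tcp_pos: [0.449, 0.3611, 0.2025]
tool_rot: [0.002, 1.0, 0.003, 0.007]
force: [1.5, 0.6, 0.1]
finger_gap: 0.501
t: 6.1
tcp_pos: [0.3936, 0.4618, 0.1961]
tool_rot: [0.0, 1.0, 0.001, 0.0]
force: [0.1, -0.6, -0.3]
finger_gap: 0.498
168 183.0 [0.693 0.331 0.084] 5
172 182.5 [0.679 0.331 0.086] 4
176 182.0 [0.665 0.332 0.085] 5
180 181.0 [0.651 0.335 0.085] 5
184 180.33333333333334 [0.637 0.336 0.087] 3
188 180.0 [0.624 0.337 0.084] 5
192 179.0 [0.61  0.341 0.082] 5
196 178.5 [0.596 0.342 0.083] 4
200 178.0 [0.582 0.342 0.085] 5
204 177.0 [0.568 0.345 0.085] 5
208 176.5 [0.555 0.345 0.085] 4
212 176.0 [0.541 0.347 0.083] 5
216 174.5 [0.527 0.35  0.089] 6
220 174.5 [0.514 0.35  0.087] 8
224 174.0 [0.5   0.351 0.084] 5
228 173.0 [0.487 0.354 0.085] 5
232 172.5 [0.473 0.355 0.085] 4
236 172.0 [0.459 0.357 0.082] 5
240 169.0 [0.445 0.355 0.117] 9
248 170.0 [0.419 0.363 0.077] 6
```

View pics/k3.png

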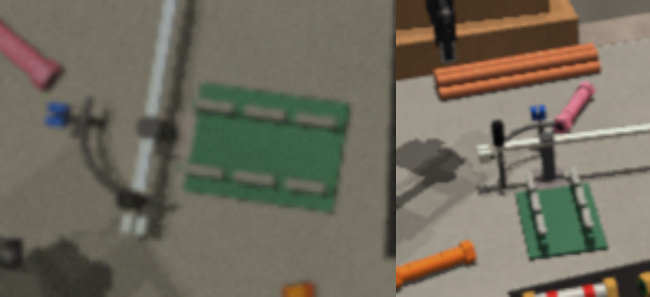

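The keeper now measures 1.576 rad, at the white mark. Next come the pipes; I'll write a helper that finds the pipes and tags them by colour.

```bash
cat >> h.py <<'E'
def findpipes(pic,n="top",z=0.027,zt=0.03):
    N=nuts(pic,n,z); H=hsv(pic); out=[]
    for i in range(len(N)):
        for j in range(i):
            a,b=N[i][0],N[j][0]
            if a[0]<b[0]: a,b=b,a
            L=np.linalg.norm(a-b)
            if not .105<L<.128: continue
            g=r=0
            for f in np.linspace(.15,.85,40):
                u,v=proj(n,[*(b+f*(a-b))[:2],zt])[0].round().astype(int); x=H[v,u]
                g+= 50<x[0]<85 and x[1]>110; r+=(x[0]<7 or x[0]>173) and x[1]>140
            if g+r>3: out.append(("green" if g>r else "red",((a+b)/2)[:2].round(4),round(np.degrees(np.arctan2(a[1]-b[1],a[0]-b[0])),1),round(L,3),g,r))
    return out
E
cat > look.py <<'E'
import sys
from h import *
a,d=snapshot("top");b,e=snapshot("side")
cv2.imwrite("pics/%s_top.png"%sys.argv[1],a);cv2.imwrite("pics/%s_side.png"%sys.argv[1],b)
for n,p,z in(("top",a,.027),("side",b,.02)):
    for o in findpipes(p,n,z): print(n,*o)
E
python3 look.py L1; python3 go.py .638 .053 .12 100.8
```

```text
top red [ 0.6455 -0.0408] 7.0 0.117 0 11
top green [0.6364 0.0523] 11.1 0.117 10 0
top green [ 0.6427 -0.1321] -4.8 0.115 11 0
top red [0.4679 0.0515] -4.8 0.117 0 10
top green [ 0.4747 -0.0373] 1.9 0.117 10 0
side green [0.6399 0.0548] 10.5 0.118 12 0
side red [0.4696 0.0539] -4.7 0.116 0 14
side red [ 0.6489 -0.0385] 6.3 0.116 0 13
side green [ 0.4765 -0.0356] 2.3 0.118 10 0
side green [ 0.6445 -0.1303] -4.5 0.118 12 0
t 6.3 tcp [0.3951 0.4582 0.196 ] jaw deg 89.72 gap 0.5 F [ 0.3 -0.  -0.4]
shift units [-2.449 -4.04   0.763]
az -0.0308
```

```bash
for i in 1 2 3; do python3 -m inch '[[0,[-0.2,-0.33,0],[0,0,0]],[0,[-0.4,-0.66,0],[0,0,0]],[0,[-0.6,-1,0],[0,0,0]]]' >/dev/null; done; python3 -m inch '[[0,[-0.25,-0.4,0.1],[0,0,-0.015]],[0,[-0.5,-0.8,0.3],[0,0,-0.031]],[0,[-0.6,-1,0.7],[0,0,-0.031]],[0,[-0.6,-1,0.7],[0,0,-0.031]],[0,[-0.6,-1,0.7],[0,0,-0.031]]]'; python3 go.py .638 .053 .005 100.8
```

```text
t: 7.7
tcp_pos: [0.6319, 0.0568, 0.1251]
tool_rot: [-0.094, 0.996, 0.0, -0.002]
force: [-0.2, 0.7, 0.4]
finger_gap: 0.503
t 7.7 tcp [0.6319 0.0568 0.1251] jaw deg 100.76 gap 0.503 F [-0.2  0.7  0.4]
shift units [-0.057 -0.05   1.201]
az -0.0001
```

```bash
python3 -m inch '[[0,[-0.05,-0.05,0.4],[0,0,0]],[0,[-0.05,-0.05,0.8],[0,0,0]],[0,[-0.05,-0.05,1],[0,0,0]],[0,[-0.05,-0.05,1],[0,0,0]],[0,[-0.05,-0.05,1],[0,0,0]]]'; python3 go.py .638 .053 .005 100.8
```

```text
t: 8.2
tcp_pos: [0.6396, 0.0553, 0.0282]
tool_rot: [-0.096, 0.995, -0.0, 0.001]
force: [0.5, 0.1, 1.1]
finger_gap: 0.501
t 8.2 tcp [0.6396 0.0553 0.0282] jaw deg 101.02 gap 0.501 F [0.5 0.1 1.1]
shift units [ 0.021 -0.019  0.232]
az 0.0006
```

```bash
python3 -m inch '[[0,[0,0,0.12],[0,0,0]],[0,[0,0,0.22],[0,0,0]],[0,[0,0,0.22],[0,0,0]],[1,[0,0,0.22],[0,0,0]],[1,[0,0,0.22],[0,0,0]],[1,[0,0,0.22],[0,0,0]],[1,[0,0,0.22],[0,0,0]],[1,[0,0,0.22],[0,0,0]],[1,[0,0,0.22],[0,0,0]]]' 60; python3 -m inch '[[1,[0,0,-0.2],[0,0,0]],[1,[0,0,-0.5],[0,0,0]],[1,[0,0,-1],[0,0,0]],[1,[0,0,-1],[0,0,0]]]'; python3 look.py L2; python3 go.py .499 .1855 .13 83.35
```

```text
t: 9.1
tcp_pos: [0.639, 0.0544, 0.0047]
tool_rot: [-0.096, 0.995, -0.0, 0.0]
force: [-0.5, -0.9, 3.2]
finger_gap: 0.261
t: 9.5
tcp_pos: [0.6435, 0.0543, 0.1104]
tool_rot: [-0.096, 0.995, -0.001, 0.006]
force: [2.4, -1.2, -1.6]
finger_gap: 0.259
top red [ 0.6457 -0.0411] 7.2 0.117 0 10
top green [ 0.6429 -0.1316] -5.0 0.117 10 0
top green [ 0.4748 -0.038 ] 2.1 0.117 10 0
side red [0.4687 0.05  ] 0.7 0.117 0 12
side red [ 0.6487 -0.0383] 6.2 0.116 0 13
side green [ 0.4759 -0.036 ] 2.1 0.118 11 0
side green [ 0.6444 -0.1304] -5.4 0.118 12 0
t 9.6 tcp [0.6392 0.0545 0.1052] jaw deg 100.96 gap 0.259 F [-0.7 -0.  -1.6]
shift units [ 1.127  1.552 -0.251]
az 0.0489
```

View pics/L2_side.png

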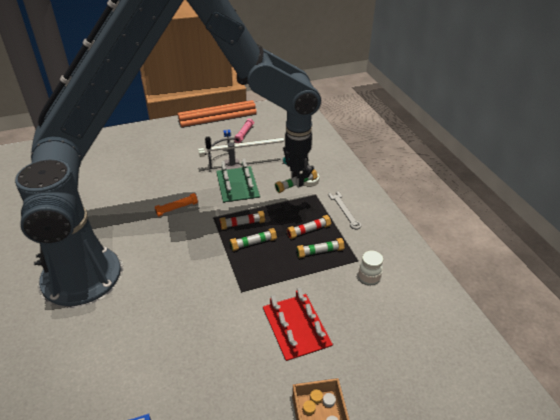

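```bash
python3 -m inch '[[1,[0.2,0.3,-0.2],[0,0,0]],[1,[0.45,0.6,-0.3],[0,0,0.015]],[1,[0.6,0.9,-0.3],[0,0,0.035]],[1,[0.65,1,-0.3],[0,0,0.049]],[1,[0.65,1,-0.3],[0,0,0.049]]]'; python3 go.py .4996 .1859 .13 83.35
```

```text
t: 10.1
tcp_pos: [0.5524, 0.1417, 0.1322]
tool_rot: [0.057, 0.998, -0.0, -0.003]
force: [-0.8, -0.7, -2.1]
finger_gap: 0.258
t 10.1 tcp [0.5524 0.1417 0.1322] jaw deg 83.47 gap 0.258 F [-0.8 -0.7 -2.1]
shift units [0.574 0.379 0.025]
az 0.0003
```

```bash
python3 -m inch '[[1,[0.3,0.2,0],[0,0,0]],[1,[0.57,0.38,0],[0,0,0]],[1,[0.57,0.38,0],[0,0,0]],[1,[0.57,0.38,0.4],[0,0,0]],[1,[0.57,0.38,0.7],[0,0,0]],[1,[0.57,0.38,0.7],[0,0,0]],[1,[0.57,0.38,0.7],[0,0,0]]]'; python3 go.py .4996 .1859 .037 83.35; python3 look.py L3;  python3 - <<'E'
import cv2,numpy as np
a=cv2.imread("pics/L3_top.png");b=cv2.imread("pics/L3_side.png")
cv2.imwrite("pics/L3c.png",np.hstack([cv2.resize(a[180:280,150:280],(390,300)),cv2.resize(b[130:260,190:360],(392,300))]))
E
```

```text
t: 10.8
tcp_pos: [0.5041, 0.1839, 0.0635]
tool_rot: [0.058, 0.998, -0.0, -0.001]
force: [-0.5, 0.5, -2.2]
finger_gap: 0.26
t 10.8 tcp [0.5041 0.1839 0.0635] jaw deg 83.32 gap 0.26 F [-0.5  0.5 -2.2]
shift units [0.047 0.015 0.265]
az -0.0001
top red [ 0.6454 -0.0404] 6.6 0.117 0 12
top green [ 0.643 -0.132] -5.0 0.117 10 0
top red [0.468 0.051] -4.7 0.117 0 10
top green [ 0.4748 -0.0369] 1.9 0.117 8 0
side green [0.5209 0.2603] -5.6 0.124 9 0
side red [0.4691 0.0534] -4.9 0.115 0 14
side red [ 0.6489 -0.0387] 6.0 0.116 0 13
side green [ 0.4765 -0.0351] 2.9 0.119 11 0
side green [ 0.6445 -0.13  ] -4.6 0.118 13 0
```

View pics/L3c.png

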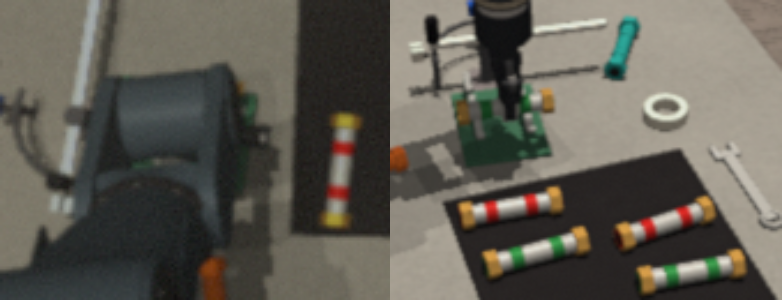

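```bash
python3 - <<'E'
from h import *
b=cv2.imread("pics/L3_side.png")
for z in(.075,.08):
  for o in findpipes(b,"side",z): 
    if o[1][1]>.1: print(o)
E
python3 - <<'E'
from h import *
b=cv2.imread("pics/L3_side.png")
for w,a,c in nuts(b,"side",.077): 
    if w[1]>.1: print(w.round(4),a,c)
E
```

```text
[0.561  0.1814 0.077 ] 35 [258.22857143 173.05714286]
[0.4442 0.1929 0.077 ] 27 [221.07407407 178.37037037]
```

```bash
python3 -m inch '[[1,[0.03,0.01,0.1],[0,0,0]],[1,[0.03,0.01,0.17],[0,0,0]],[1,[0.03,0.01,0.22],[0,0,0]],[1,[0.03,0.01,0.25],[0,0,0]],[1,[0.03,0.01,0.27],[0,0,0]],[1,[0.03,0.01,0.27],[0,0,0]],[1,[0.03,0.01,0.27],[0,0,0]]]'; python3 go.py .4996 .1859 .037 83.35
```

```text
t: 11.6
tcp_pos: [0.501, 0.1866, 0.0376]
tool_rot: [0.058, 0.998, 0.0, 0.0]
force: [-0.4, 4.6, 0.9]
finger_gap: 0.26
t 11.6 tcp [0.501  0.1866 0.0376] jaw deg 83.29 gap 0.26 F [-0.4  4.6  0.9]
shift units [ 0.014 -0.008  0.006]
az -0.0002
```

```bash
python3 -m inch '[[1,[0,0.02,0.02],[0,0,0]],[1,[0,0.02,0.03],[0,0,0]],[1,[0,0.02,0.03],[0,0,0]]]'; python3 go.py .4996 .1859 .037 83.35
```

```text
t: 11.9
tcp_pos: [0.5014, 0.1877, 0.0363]
tool_rot: [0.058, 0.998, -0.0, 0.001]
force: [-3.4, -0.2, 14.6]
finger_gap: 0.258
t 11.9 tcp [0.5014 0.1877 0.0363] jaw deg 83.33 gap 0.258 F [-3.4 -0.2 14.6]
shift units [ 0.016 -0.02  -0.007]
az -0.0001
```

```bash
python3 -m inch '[[0.3,[0,0,-0.01],[0,0,0]],[0,[0,0,-0.02],[0,0,0]],[0,[0,0,-0.02],[0,0,0]],[0,[0,0,-0.02],[0,0,0]],[0,[0,0,-0.3],[0,0,0]],[0,[0,0,-0.7],[0,0,0]],[0,[0,0,-0.9],[0,0,0]],[0,[0,0,-0.9],[0,0,0]]]'; python3 go.py .4757 -.0365 .11 92.2
```

```text
t: 12.7
tcp_pos: [0.5032, 0.1883, 0.127]
tool_rot: [0.058, 0.998, 0.001, 0.003]
force: [0.9, 0.1, -1.6]
finger_gap: 0.498
t 12.7 tcp [0.5032 0.1883 0.127 ] jaw deg 83.33 gap 0.498 F [ 0.9  0.1 -1.6]
shift units [ 0.014 -2.265  0.166]
az -0.0246
```

```bash
python3 -m inch '[[0,[0,-0.4,0],[0,0,0]],[0,[0,-0.8,0],[0,0,0]],[0,[0,-1,0],[0,0,0]]]' >/dev/null; python3 -m inch '[[0,[0,-0.4,0],[0,0,-0.012]],[0,[0,-0.8,0],[0,0,-0.024]],[0,[0,-1,0],[0,0,-0.024]],[0,[0,-1,0],[0,0,-0.024]]]'; python3 look.py L4; python3 go.py .4757 -.0365 .11 92.2;  python3 - <<'E'
import cv2,numpy as np
a=cv2.imread("pics/L4_top.png");b=cv2.imread("pics/L4_side.png")
cv2.imwrite("pics/L4c.png",np.hstack([cv2.resize(a[180:280,150:280],(390,300)),cv2.resize(b[130:260,190:360],(392,300))]))
E
```

```text
t: 13.4
tcp_pos: [0.4773, -0.0129, 0.1232]
tool_rot: [-0.015, 1.0, 0.0, -0.001]
force: [0.4, 0.1, 0.4]
finger_gap: 0.498
top red [ 0.6457 -0.0406] 6.7 0.117 0 11
top green [ 0.6429 -0.1319] -4.6 0.116 10 0
top green [0.4992 0.193 ] -6.8 0.119 10 0
side red [0.4692 0.0526] -4.8 0.116 0 13
side red [ 0.6486 -0.0385] 5.7 0.116 0 13
side green [ 0.4761 -0.0363] 3.0 0.117 11 0
side green [ 0.6445 -0.13  ] -4.8 0.118 13 0
t 13.5 tcp [ 0.4772 -0.0106  0.1235] jaw deg 91.87 gap 0.498 F [-0.2  1.1  0. ]
shift units [ 0.023 -0.258  0.135]
az -0.0009
```

View pics/L4c.png

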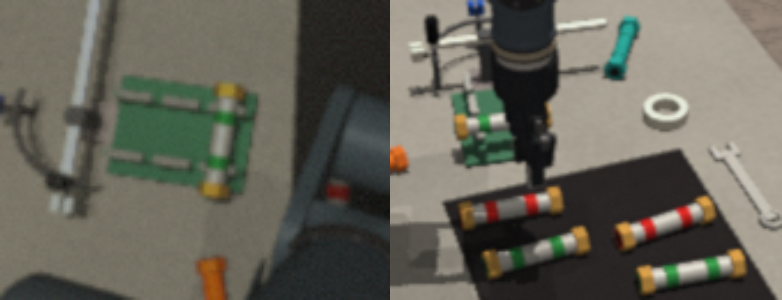

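The first pipe is seated in groove 1. Next is green E.

```bash
python3 -m inch '[[0,[0.02,-0.26,0],[0,0,0]],[0,[0.02,-0.26,0.4],[0,0,0]],[0,[0.02,-0.26,0.8],[0,0,0]],[0,[0.02,-0.26,0.95],[0,0,0]],[0,[0.02,-0.26,0.95],[0,0,0]],[0,[0.02,-0.26,0.95],[0,0,0]]]'; python3 go.py .4757 -.0365 .005 92.2
```

```text
t: 14.1
tcp_pos: [0.4767, -0.0356, 0.0291]
tool_rot: [-0.018, 1.0, 0.0, -0.0]
force: [0.2, -0.7, -0.5]
finger_gap: 0.5
t 14.1 tcp [ 0.4767 -0.0356  0.0291] jaw deg 92.05 gap 0.5 F [ 0.2 -0.7 -0.5]
shift units [ 0.01  -0.008  0.241]
az -0.0004
```

```bash
python3 -m inch '[[0,[0.01,0,0.12],[0,0,0]],[0,[0.01,0,0.23],[0,0,0]],[0,[0.01,0,0.23],[0,0,0]],[1,[0.01,0,0.23],[0,0,0]],[1,[0.01,0,0.23],[0,0,0]],[1,[0.01,0,0.23],[0,0,0]],[1,[0.01,0,0.23],[0,0,0]],[1,[0.01,0,0.23],[0,0,0]],[1,[0.01,0,0.23],[0,0,0]]]' 60; python3 -m inch '[[1,[0,0,-0.2],[0,0,0]],[1,[0,0,-0.6],[0,0,0]],[1,[0,0,-1],[0,0,0]],[1,[0,0,-1],[0,0,0]]]'; python3 go.py .506 .2425 .13 83.35
```

```text
t: 15.0
tcp_pos: [0.4762, -0.0368, 0.007]
tool_rot: [-0.017, 1.0, -0.0, 0.001]
force: [0.3, 0.1, 6.8]
finger_gap: 0.257
t: 15.4
tcp_pos: [0.4786, -0.0376, 0.1102]
tool_rot: [-0.017, 1.0, -0.002, 0.005]
force: [0.9, -0.9, -2.2]
finger_gap: 0.253
t 15.4 tcp [ 0.4786 -0.0376  0.1102] jaw deg 91.96 gap 0.253 F [ 0.9 -0.9 -2.2]
shift units [-0.371  2.789 -0.203]
az 0.0239
```

```bash
python3 -m inch '[[1,[-0.1,0.4,-0.2],[0,0,0]],[1,[-0.12,0.8,-0.25],[0,0,0.012]],[1,[-0.12,1,-0.25],[0,0,0.024]],[1,[-0.12,1,-0.25],[0,0,0.024]]]'; python3 -m inch '[[1,[0,0.45,0],[0,0,0]],[1,[0,0.9,0],[0,0,0]],[1,[0,1,0],[0,0,0]],[1,[0,1,0],[0,0,0]]]'; python3 go.py .506 .2425 .13 83.35
```

```text
t: 15.8
tcp_pos: [0.4828, 0.066, 0.1304]
tool_rot: [0.057, 0.998, 0.0, -0.001]
force: [-0.7, -0.1, -3.3]
finger_gap: 0.257
t: 16.2
tcp_pos: [0.4955, 0.1635, 0.1303]
tool_rot: [0.057, 0.998, -0.0, -0.001]
force: [0.0, -0.2, -2.1]
finger_gap: 0.255
t 16.2 tcp [0.4955 0.1635 0.1303] jaw deg 83.51 gap 0.255 F [ 0.  -0.2 -2.1]
shift units [-0.016  0.797  0.002]
az 0.0005
```

```bash
python3 -m inch '[[1,[-0.01,0.4,0],[0,0,0]],[1,[-0.02,0.8,0],[0,0,0]],[1,[-0.02,0.8,0],[0,0,0]],[1,[-0.02,0.8,0.4],[0,0,0]],[1,[-0.02,0.8,0.66],[0,0,0]],[1,[-0.02,0.8,0.66],[0,0,0]],[1,[-0.02,0.8,0.66],[0,0,0]]]'; python3 go.py .506 .2425 .038 83.35; python3 - <<'E'
from h import *
b,_=snapshot("side")
for w,a,c in nuts(b,"side",.077): 
    if w[1]>.1: print(w.round(4),a,c)
E
```

```text
t: 16.9
tcp_pos: [0.507, 0.2404, 0.0649]
tool_rot: [0.059, 0.998, -0.001, -0.001]
force: [0.8, 0.4, -1.9]
finger_gap: 0.259
t 16.9 tcp [0.507  0.2404 0.0649] jaw deg 83.24 gap 0.259 F [ 0.8  0.4 -1.9]
shift units [0.012 0.02  0.269]
az -0.0003
[0.5638 0.2352 0.077 ] 34 [253.97058824 163.35294118]
[0.4469 0.2457 0.077 ] 22 [217.72727273 168.59090909]
[0.5471 0.1499 0.077 ] 33 [257.03030303 179.75757576]
[0.4344 0.1652 0.077 ] 41 [220.2195122  184.24390244]
```

Held pipe centre is (.505,.2405), as planned. Lowering it now.

```bash
python3 -m inch '[[1,[0,0.02,0.1],[0,0,0]],[1,[0,0.02,0.17],[0,0,0]],[1,[0,0.02,0.22],[0,0,0]],[1,[0,0.02,0.25],[0,0,0]],[1,[0,0.02,0.27],[0,0,0]],[1,[0,0.02,0.28],[0,0,0]],[1,[0,0.02,0.28],[0,0,0]]]'; python3 go.py .506 .2425 .038 83.35
```

```text
t: 17.65
tcp_pos: [0.5073, 0.2433, 0.0396]
tool_rot: [0.058, 0.998, -0.001, 0.0]
force: [-4.1, -4.3, 13.5]
finger_gap: 0.253
t 17.65 tcp [0.5073 0.2433 0.0396] jaw deg 83.4 gap 0.253 F [-4.1 -4.3 13.5]
shift units [ 0.012 -0.009  0.016]
az 0.0001
```

```bash
python3 -m inch '[[0.3,[0,-0.01,0],[0,0,0]],[0,[0,-0.01,-0.02],[0,0,0]],[0,[0,-0.01,-0.02],[0,0,0]],[0,[0,-0.01,-0.02],[0,0,0]],[0,[0,-0.01,-0.3],[0,0,0]],[0,[0,-0.01,-0.7],[0,0,0]],[0,[0,-0.01,-0.9],[0,0,0]],[0,[0,-0.01,-0.9],[0,0,0]]]'; python3 go.py .6437 -.131 .12 85.3
```

```text
t: 18.45
tcp_pos: [0.5096, 0.2439, 0.1302]
tool_rot: [0.058, 0.998, 0.001, 0.003]
force: [-0.2, -0.4, -0.0]
finger_gap: 0.501
t 18.45 tcp [0.5096 0.2439 0.1302] jaw deg 83.33 gap 0.501 F [-0.2 -0.4 -0. ]
shift units [-1.767 -3.569  0.104]
az -0.0055
```

```bash
for i in 1 2 3; do python3 -m inch '[[0,[-0.2,-0.36,0],[0,0,0]],[0,[-0.38,-0.72,0],[0,0,0]],[0,[-0.5,-1,0],[0,0,0]]]' >/dev/null; done;  python3 -m inch '[[0,[-0.1,-0.2,0],[0,0,-0.0055]],[0,[-0.1,-0.2,0],[0,0,-0.0055]]]'; python3 look.py L5; python3 go.py .6437 -.131 .12 85.3; python3 - <<'E'
import cv2,numpy as np
a=cv2.imread("pics/L5_top.png");b=cv2.imread("pics/L5_side.png")
cv2.imwrite("pics/L5c.png",np.hstack([cv2.resize(a[150:280,150:340],(438,300)),cv2.resize(b[130:260,190:360],(360,300))]))
E
```

```text
t: 19.55
tcp_pos: [0.6297, -0.0965, 0.1258]
tool_rot: [0.043, 0.999, -0.0, 0.0]
force: [-0.5, 0.6, 1.2]
finger_gap: 0.498
side green [0.5113 0.254 ] -7.2 0.12 7 0
side red [0.4691 0.0528] -5.2 0.115 0 13
side red [ 0.649  -0.0386] 6.1 0.116 0 13
side green [ 0.6445 -0.1314] -4.1 0.118 11 0
t 19.65 tcp [ 0.628  -0.093   0.1258] jaw deg 85.21 gap 0.501 F [-0.5  1.1 -0. ]
shift units [-0.189 -0.366  0.057]
az -0.0003
```

View pics/L5c.png

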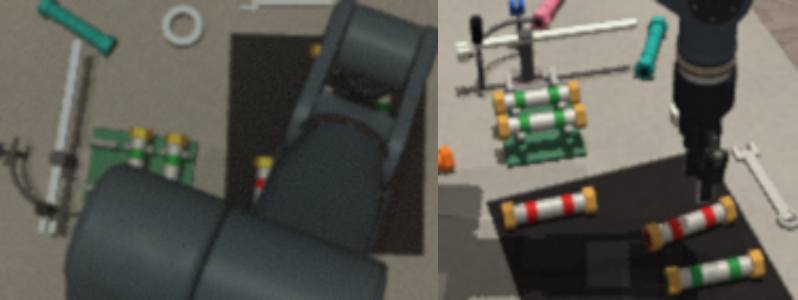

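```bash
python3 -m inch '[[0,[-0.19,-0.37,0],[0,0,0]],[0,[-0.19,-0.37,0],[0,0,0]],[0,[-0.19,-0.37,0.4],[0,0,0]],[0,[-0.19,-0.37,0.8],[0,0,0]],[0,[-0.19,-0.37,0.97],[0,0,0]],[0,[-0.19,-0.37,0.97],[0,0,0]],[0,[-0.19,-0.37,0.97],[0,0,0]]]'; python3 go.py .6437 -.131 .005 85.3
```

```text
t: 20.35
tcp_pos: [0.6453, -0.131, 0.0309]
tool_rot: [0.041, 0.999, -0.0, 0.0]
force: [0.5, -0.6, 0.8]
finger_gap: 0.502
t 20.35 tcp [ 0.6453 -0.131   0.0309] jaw deg 85.35 gap 0.502 F [ 0.5 -0.6  0.8]
shift units [ 0.017 -0.001  0.259]
az 0.0001
```

```bash
python3 -m inch '[[0,[0.01,0,0.12],[0,0,0]],[0,[0.01,0,0.25],[0,0,0]],[0,[0.01,0,0.25],[0,0,0]],[1,[0.01,0,0.25],[0,0,0]],[1,[0.01,0,0.25],[0,0,0]],[1,[0.01,0,0.25],[0,0,0]],[1,[0.01,0,0.25],[0,0,0]],[1,[0.01,0,0.25],[0,0,0]],[1,[0.01,0,0.25],[0,0,0]]]' 60; python3 -m inch '[[1,[0,0,-0.2],[0,0,0]],[1,[0,0,-0.6],[0,0,0]],[1,[0,0,-1],[0,0,0]],[1,[0,0,-1],[0,0,0]]]'; python3 -m inch '[[1,[0,0,-0.25],[0,0,0]],[1,[0,0,-0.25],[0,0,0]]]'; python3 go.py .5125 .298 .135 83.35
```

```text
t: 21.25
tcp_pos: [0.6441, -0.1318, 0.0056]
tool_rot: [0.041, 0.999, -0.0, 0.0]
force: [0.3, -0.0, 0.9]
finger_gap: 0.26
t: 21.65
tcp_pos: [0.648, -0.1331, 0.1112]
tool_rot: [0.041, 0.999, -0.002, 0.006]
force: [1.1, -0.5, -1.8]
finger_gap: 0.256
t: 21.85
tcp_pos: [0.6454, -0.1321, 0.1323]
tool_rot: [0.041, 0.999, -0.001, 0.002]
force: [1.4, 0.0, -2.2]
finger_gap: 0.258
t 21.85 tcp [ 0.6454 -0.1321  0.1323] jaw deg 85.31 gap 0.258 F [ 1.4  0.  -2.2]
shift units [ 1.677  4.178 -0.04 ]
az 0.0054
```

```bash
for i in 1 2 3 4; do python3 -m inch '[[1,[0.15,0.36,0],[0,0,0]],[1,[0.3,0.72,0],[0,0,0]],[1,[0.4,1,0],[0,0,0]]]'|sed -n 2p;  done;  python3 -m inch '[[1,[0,0,0],[0,0,0.0054]],[1,[0,0,0],[0,0,0.0054]]]'; python3 go.py .5125 .297 .065 83.35
```

```text
tcp_pos: [0.6098, -0.0268, 0.1281]
tcp_pos: [0.5781, 0.0763, 0.1283]
tcp_pos: [0.5466, 0.179, 0.1284]
tcp_pos: [0.5151, 0.2818, 0.1283]
t: 23.25
tcp_pos: [0.5158, 0.2809, 0.1285]
tool_rot: [0.057, 0.998, -0.001, -0.001]
force: [0.3, -0.3, -1.9]
finger_gap: 0.262
t 23.25 tcp [0.5158 0.2809 0.1285] jaw deg 83.49 gap 0.262 F [ 0.3 -0.3 -1.9]
shift units [0.05  0.157 0.635]
az 0.0004
```

```bash
python3 -m inch '[[1,[0.05,0.16,0],[0,0,0]],[1,[0.05,0.16,0],[0,0,0]],[1,[0.05,0.16,0.3],[0,0,0]],[1,[0.05,0.16,0.62],[0,0,0]],[1,[0.05,0.16,0.62],[0,0,0]],[1,[0.05,0.16,0.62],[0,0,0]]]'; python3 go.py .5125 .297 .037 83.35; python3 - <<'E'
from h import *
b,_=snapshot("side")
cv2.imwrite("pics/L6.png",cv2.resize(b[100:250,160:360],None,fx=3,fy=3))
for w,a,c in nuts(b,"side",.079): 
    if w[1]>.1: print(w.round(4),a,c)
E
```

```text
t: 23.85
tcp_pos: [0.514, 0.2961, 0.068]
tool_rot: [0.058, 0.998, -0.0, -0.001]
force: [0.3, -0.9, -2.2]
finger_gap: 0.255
t 23.85 tcp [0.514  0.2961 0.068 ] jaw deg 83.33 gap 0.255 F [ 0.3 -0.9 -2.2]
shift units [0.016 0.007 0.31 ]
az -0.0001
[0.5719 0.2958 0.079 ] 29 [250.86206897 152.17241379]
[0.4537 0.3038 0.079 ] 19 [215.31578947 157.63157895]
[0.5491 0.1717 0.079 ] 74 [255.51351351 175.06756757]
[0.4369 0.1866 0.079 ] 86 [219.22093023 179.51162791]
```

View pics/L6.png

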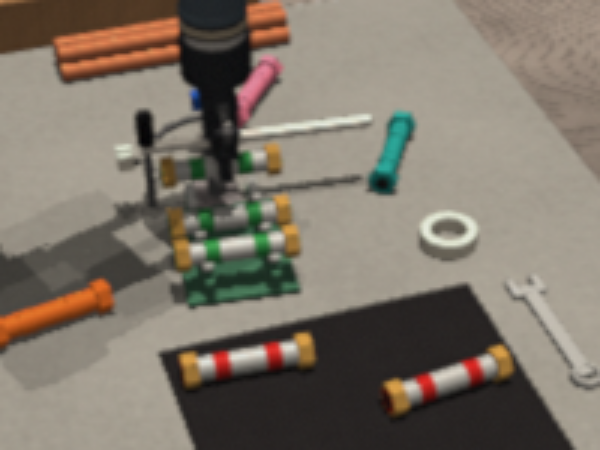

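```bash
python3 -m inch '[[1,[0.01,0,0.1],[0,0,0]],[1,[0.01,0,0.17],[0,0,0]],[1,[0.01,0,0.22],[0,0,0]],[1,[0.01,0,0.26],[0,0,0]],[1,[0.01,0,0.29],[0,0,0]],[1,[0.01,0,0.31],[0,0,0]],[1,[0.01,0,0.31],[0,0,0]]]'; python3 go.py .5125 .297 .037 83.35
```

```text
t: 24.6
tcp_pos: [0.5133, 0.2971, 0.0375]
tool_rot: [0.058, 0.998, 0.0, 0.0]
force: [-1.2, 0.4, -1.1]
finger_gap: 0.254
t 24.6 tcp [0.5133 0.2971 0.0375] jaw deg 83.36 gap 0.254 F [-1.2  0.4 -1.1]
shift units [ 0.008 -0.001  0.005]
az 0.0
```

```bash
python3 -m inch '[[1,[0,0,0.02],[0,0,0]],[1,[0,0,0.03],[0,0,0]],[1,[0,0,0.03],[0,0,0]]]'; python3 go.py .5125 .297 .037 83.35
```

```text
t: 24.9
tcp_pos: [0.5134, 0.2971, 0.0373]
tool_rot: [0.058, 0.998, 0.0, 0.001]
force: [-4.2, 0.3, 16.7]
finger_gap: 0.258
t 24.9 tcp [0.5134 0.2971 0.0373] jaw deg 83.37 gap 0.258 F [-4.2  0.3 16.7]
shift units [ 0.009 -0.002  0.003]
az 0.0001
```

Seated. I'll release and go to red D (.4688,.0522), yaw -4.8°.

```bash
python3 -m inch '[[0.3,[0,0,0],[0,0,0]],[0,[0,0,-0.02],[0,0,0]],[0,[0,0,-0.02],[0,0,0]],[0,[0,0,-0.02],[0,0,0]],[0,[0,0,-0.3],[0,0,0]],[0,[0,0,-0.7],[0,0,0]],[0,[0,0,-0.95],[0,0,0]],[0,[0,0,-0.95],[0,0,0]]]'; for i in 1 2; do python3 -m inch '[[0,[0.05,-0.36,0],[0,0,0]],[0,[0.08,-0.72,0],[0,0,0]],[0,[0.1,-1,0],[0,0,0]],[0,[0.1,-1,0],[0,0,0]]]'; done;python3 look.py L7; python3 go.py .4688 .0522 .12 85.2; python3 - <<'E'
import cv2,numpy as np
a=cv2.imread("pics/L7_top.png");b=cv2.imread("pics/L7_side.png")
cv2.imwrite("pics/L7c.png",np.hstack([cv2.resize(a[150:280,150:340],(438,300)),cv2.resize(b[130:260,190:360],(360,300))]))
E
```

```text
t: 25.7
tcp_pos: [0.5162, 0.2977, 0.1333]
tool_rot: [0.058, 0.998, 0.002, 0.004]
force: [0.7, 0.3, 0.3]
finger_gap: 0.502
t: 26.1
tcp_pos: [0.4898, 0.1957, 0.1282]
tool_rot: [0.06, 0.998, -0.001, -0.002]
force: [-0.2, -0.9, 0.3]
finger_gap: 0.495
t: 26.5
tcp_pos: [0.4695, 0.0985, 0.1286]
tool_rot: [0.06, 0.998, -0.0, -0.001]
force: [-0.3, 0.1, 0.7]
finger_gap: 0.499
top red [ 0.6457 -0.0404] 6.9 0.117 0 10
top green [0.5134 0.304 ] -6.9 0.119 10 0
top green [0.508 0.253] -10.9 0.119 10 0
top red [0.4679 0.0489] -2.2 0.117 0 13
side green [0.5145 0.2812] -6.1 0.121 12 0
side red [0.4688 0.0506] -2.8 0.116 0 13
side red [ 0.6489 -0.0386] 6.3 0.117 0 13
t 26.6 tcp [0.4705 0.1005 0.1289] jaw deg 83.27 gap 0.502 F [ 0.9  0.4 -0.3]
shift units [-0.039 -0.482  0.089]
az -0.0054
```

View pics/L7c.png

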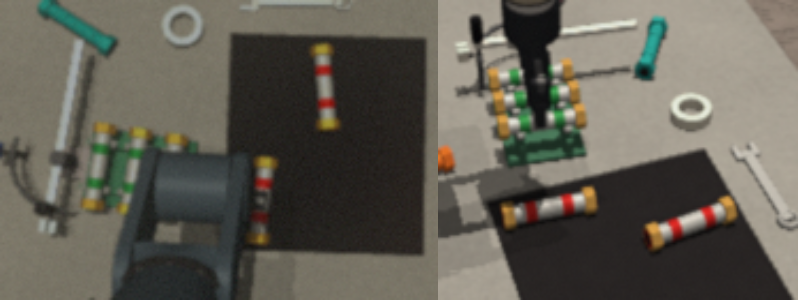

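```bash
python3 -m inch '[[0,[-0.04,-0.3,0],[0,0,-0.008]],[0,[-0.04,-0.49,0],[0,0,-0.008]],[0,[-0.04,-0.49,0.3],[0,0,-0.008]],[0,[-0.04,-0.49,0.7],[0,0,-0.008]],[0,[-0.04,-0.49,0.97],[0,0,-0.008]],[0,[-0.04,-0.49,0.97],[0,0,-0.008]],[0,[-0.04,-0.49,0.97],[0,0,-0.008]]]'; python3 look.py L8; python3 go.py .4688 .051 .005 86.3
```

```text
t: 27.3
tcp_pos: [0.4687, 0.0522, 0.032]
tool_rot: [0.032, 0.999, 0.0, -0.0]
force: [-0.6, 0.1, 0.2]
finger_gap: 0.497
top red [ 0.6459 -0.0407] 6.8 0.117 0 10
top green [0.5156 0.3044] -7.6 0.114 11 0
top green [0.5082 0.2495] -7.5 0.117 10 0
top green [0.5004 0.1937] -7.7 0.117 11 0
side red [0.4689 0.0489] -1.3 0.116 0 12
side red [ 0.6488 -0.0382] 6.2 0.116 0 13
t 27.4 tcp [0.4696 0.0518 0.0333] jaw deg 86.3 gap 0.505 F [ 0.1 -0.3  0. ]
shift units [ 0.008 -0.008  0.283]
az -0.0
```

```bash
python3 - <<'E'
from h import *
b=cv2.imread("pics/L8_side.png");a=cv2.imread("pics/L5_side.png")
for x in(a,b): print([(w.round(4),n,c.round(1)) for w,n,c in nuts(x,"side",.02) if abs(w[1]-.05)<.03])
cv2.imwrite("pics/L8c.png",np.hstack([cv2.resize(x[180:260,200:300],(395,316),interpolation=cv2.INTER_CUBIC) for x in(a,b)]))
E
```

```text
[(array([0.5266, 0.0476, 0.02  ]), np.int32(49), array([261.2, 215.9])), (array([0.4116, 0.058 , 0.02  ]), np.int32(44), array([223.2, 222.2]))]
[(array([0.5269, 0.0476, 0.02  ]), np.int32(47), array([261.3, 215.9])), (array([0.4109, 0.0502, 0.02  ]), np.int32(19), array([223.6, 223.9]))]
```

View pics/L8c.png

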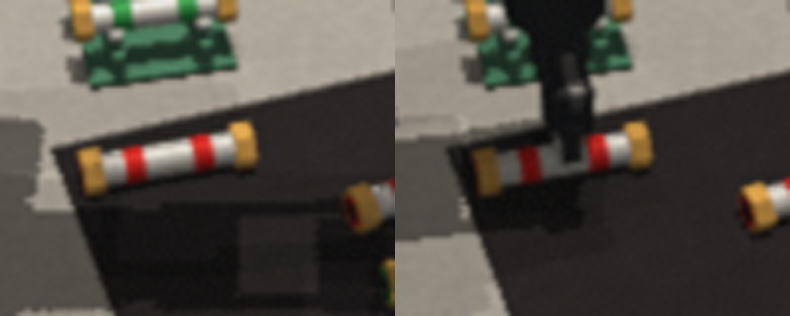

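That was only the gripper's shadow falling on a nut; the pipe has not moved.

```bash
python3 -m inch '[[0,[0,0,0.12],[0,0,0.003]],[0,[0,0,0.28],[0,0,0.003]],[0,[0,0,0.28],[0,0,0.003]],[1,[0,0,0.28],[0,0,0.003]],[1,[0,0,0.28],[0,0,0.003]],[1,[0,0,0.28],[0,0,0.003]],[1,[0,0,0.28],[0,0,0.003]],[1,[0,0,0.28],[0,0,0.003]],[1,[0,0,0.28],[0,0,0.003]]]' 60; python3 -m inch '[[1,[0,0,-0.2],[0,0,0]],[1,[0,0,-0.6],[0,0,0]],[1,[0,0,-1],[0,0,0]],[1,[0,0,-1],[0,0,0]]]';python3 -m inch '[[1,[0,0,-0.25],[0,0,0]],[1,[0,0,-0.25],[0,0,0]]]'; python3 go.py .489 -.346 .13 91.5
```

```text
t: 28.3
tcp_pos: [0.4687, 0.0512, 0.005]
tool_rot: [0.042, 0.999, -0.0, 0.001]
force: [-0.4, -0.7, 5.3]
finger_gap: 0.257
t: 28.7
tcp_pos: [0.4715, 0.051, 0.1081]
tool_rot: [0.042, 0.999, -0.0, 0.005]
force: [0.0, 0.3, -3.4]
finger_gap: 0.259
t: 28.9
tcp_pos: [0.4696, 0.0512, 0.1305]
tool_rot: [0.042, 0.999, -0.0, 0.002]
force: [0.7, -0.1, -2.2]
finger_gap: 0.26
t 28.9 tcp [0.4696 0.0512 0.1305] jaw deg 85.15 gap 0.26 F [ 0.7 -0.1 -2.2]
shift units [-0.529 -3.941  0.008]
az -0.0176
```

```bash
python3 -m inch '[[1,[0,0,0],[0,0,-0.0176]],[1,[0,0,0],[0,0,-0.0176]]]'; for i in 1 2 3 4; do python3 -m inch '[[1,[-0.02,-0.36,0],[0,0,0]],[1,[-0.05,-0.72,0],[0,0,0]],[1,[-0.07,-1,0],[0,0,0]],[1,[-0.07,-1,0],[0,0,0]]]'|tail -4 ; done; python3 go.py .4904 -.401 .065 91.5
```

```text
t: 29.1
tcp_pos: [0.4676, 0.0513, 0.128]
tool_rot: [-0.013, 1.0, 0.0, -0.001]
force: [-0.3, 0.1, -2.4]
finger_gap: 0.258
tcp_pos: [0.4791, -0.0518, 0.1281]
tool_rot: [-0.01, 1.0, -0.0, 0.0]
force: [0.6, 0.5, -2.4]
finger_gap: 0.257
tcp_pos: [0.4888, -0.1513, 0.1283]
tool_rot: [-0.01, 1.0, -0.001, 0.001]
force: [-0.0, -0.1, -1.9]
finger_gap: 0.259
tcp_pos: [0.4982, -0.2508, 0.1284]
tool_rot: [-0.011, 1.0, -0.001, 0.001]
force: [-0.4, 0.4, -3.0]
finger_gap: 0.253
tcp_pos: [0.5076, -0.3501, 0.1283]
tool_rot: [-0.011, 1.0, -0.001, 0.001]
force: [0.8, 0.1, -1.5]
finger_gap: 0.259
t 30.7 tcp [ 0.5076 -0.3501  0.1283] jaw deg 91.3 gap 0.259 F [ 0.8  0.1 -1.5]
shift units [ 0.184 -0.504  0.634]
az -0.0005
```

```bash
python3 -m inch '[[1,[0.1,-0.3,0],[0,0,0]],[1,[0.18,-0.5,0],[0,0,0]],[1,[0.18,-0.5,0],[0,0,0]],[1,[0.18,-0.5,0.3],[0,0,0]],[1,[0.18,-0.5,0.62],[0,0,0]],[1,[0.18,-0.5,0.62],[0,0,0]],[1,[0.18,-0.5,0.62],[0,0,0]]]'; python3 look.py L9; python3 go.py .4904 -.401 .037 91.5; python3 - <<'E'
from h import *
b=cv2.imread("pics/L9_side.png")
print([(w.round(4),n) for w,n,c in nuts(b,"side",.08) if w[1]<-.2])
cv2.imwrite("pics/L9c.png",cv2.resize(b[230:400,200:400],None,fx=3,fy=3))
E
```

```text
t: 31.4
tcp_pos: [0.4899, -0.3957, 0.0665]
tool_rot: [-0.013, 1.0, 0.002, -0.001]
force: [0.5, -0.9, -1.9]
finger_gap: 0.258
top red [ 0.6457 -0.0409] 6.6 0.117 0 10
top green [0.5133 0.3034] -6.3 0.119 10 0
top green [0.5074 0.2488] -6.4 0.118 10 0
top green [0.499  0.1923] -6.6 0.119 10 0
side red [ 0.5124 -0.3548] 1.8 0.123 0 7
t 31.5 tcp [ 0.4912 -0.398   0.0686] jaw deg 91.53 gap 0.259 F [ 0.1  0.6 -2.1]
shift units [ 0.009 -0.029  0.316]
az 0.0001
[(array([ 0.5516, -0.3934,  0.08  ]), np.int32(66)), (array([ 0.4358, -0.397 ,  0.08  ]), np.int32(70)), (array([ 0.4329, -0.579 ,  0.08  ]), np.int32(260))]
```

View pics/L9c.png

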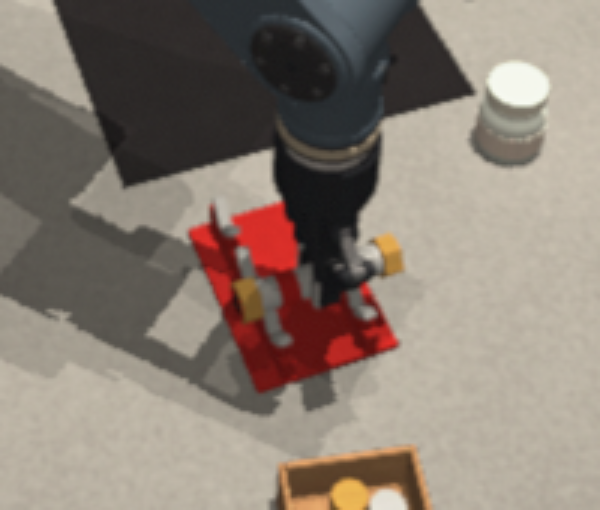

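```bash
python3 -m inch '[[1,[0.02,-0.03,0.1],[0,0,0]],[1,[0.02,-0.03,0.17],[0,0,0]],[1,[0.02,-0.03,0.22],[0,0,0]],[1,[0.02,-0.03,0.26],[0,0,0]],[1,[0.02,-0.03,0.29],[0,0,0]],[1,[0.02,-0.03,0.32],[0,0,0]],[1,[0.02,-0.03,0.32],[0,0,0]]]'; python3 go.py .4904 -.401 .037 91.5
```

```text
t: 32.2
tcp_pos: [0.4882, -0.4014, 0.037]
tool_rot: [-0.013, 1.0, 0.0, -0.0]
force: [-1.7, 2.0, 7.2]
finger_gap: 0.257
t 32.2 tcp [ 0.4882 -0.4014  0.037 ] jaw deg 91.46 gap 0.257 F [-1.7  2.   7.2]
shift units [-0.023  0.004  0.   ]
az -0.0001
```

```bash
python3 -m inch '[[1,[0,0.01,0.02],[0,0,0]],[1,[0,0.01,0.02],[0,0,0]],[1,[0,0.01,0.02],[0,0,0]]]'; python3 -m inch '[[0.3,[0,0,0],[0,0,0]],[0,[0,0,-0.02],[0,0,0]],[0,[0,0,-0.02],[0,0,0]],[0,[0,0,-0.02],[0,0,0]],[0,[0,0,-0.3],[0,0,0]],[0,[0,0,-0.7],[0,0,0]],[0,[0,0,-0.95],[0,0,0]],[0,[0,0,-0.95],[0,0,0]]]'; python3 go.py .6473 -.0395 .12 96.5
```

```text
t: 32.5
tcp_pos: [0.4882, -0.4014, 0.0369]
tool_rot: [-0.013, 1.0, -0.001, 0.0]
force: [-4.6, 1.8, 15.9]
finger_gap: 0.259
t: 33.3
tcp_pos: [0.4903, -0.4026, 0.1322]
tool_rot: [-0.013, 1.0, -0.003, 0.003]
force: [0.4, -0.3, -0.3]
finger_gap: 0.497
t 33.3 tcp [ 0.4903 -0.4026  0.1322] jaw deg 91.5 gap 0.497 F [ 0.4 -0.3 -0.3]
shift units [-1.664  3.589  0.108]
az -0.0139
```

```bash
for i in 1 2 3; do python3 -m inch '[[0,[-0.17,0.36,0],[0,0,0]],[0,[-0.33,0.72,0],[0,0,0]],[0,[-0.46,1,0],[0,0,0]],[0,[-0.46,1,0],[0,0,0]]]'|tail -4 >/dev/null; done; python3 -m inch '[[0,[0,0,0],[0,0,-0.014]],[0,[0,0,0],[0,0,-0.014]]]'; python3 look.py L10; python3 go.py .6473 -.0395 .12 96.5;python3 - <<'E'
import cv2,numpy as np
a=cv2.imread("pics/L10_top.png");b=cv2.imread("pics/L10_side.png")
cv2.imwrite("pics/L10c.png",np.hstack([cv2.resize(a[150:280,230:420],(438,300)),cv2.resize(b[200:400,200:400],(300,300))]))
E
```

```text
t: 34.7
tcp_pos: [0.6178, -0.0985, 0.1275]
tool_rot: [-0.057, 0.998, -0.0, -0.001]
force: [0.2, -0.8, 0.3]
finger_gap: 0.498
top green [0.5145 0.309 ] -11.9 0.118 10 0
top red [ 0.4888 -0.4089] 1.0 0.119 0 13
side green [0.5143 0.2806] -6.2 0.12 10 0
side red [ 0.6488 -0.0389] 6.0 0.116 0 13
side red [ 0.4992 -0.3811] 1.3 0.12 0 13
t 34.8 tcp [ 0.6178 -0.0985  0.1278] jaw deg 96.35 gap 0.501 F [ 0.2 -0.9 -0.3]
shift units [-0.358  0.554  0.078]
az -0.0004
```

View pics/L10c.png

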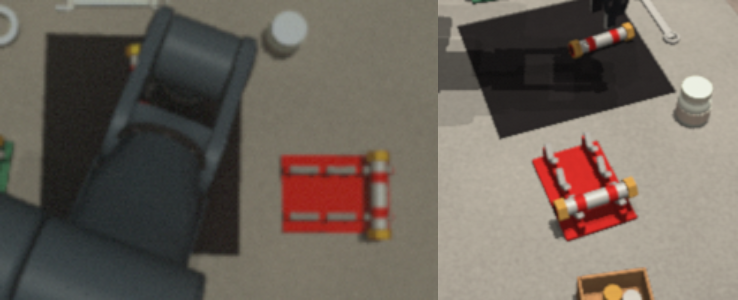

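Red D is seated in returns groove 1. Next is red B, which hasn't moved.

```bash
python3 -m inch '[[0,[-0.2,0.3,0],[0,0,0]],[0,[-0.36,0.55,0],[0,0,0]],[0,[-0.36,0.55,0.3],[0,0,0]],[0,[-0.36,0.55,0.7],[0,0,0]],[0,[-0.36,0.55,0.97],[0,0,0]],[0,[-0.36,0.55,0.97],[0,0,0]],[0,[-0.36,0.55,0.97],[0,0,0]]]'; python3 go.py .6473 -.0395 .005 96.5
```

```text
t: 35.5
tcp_pos: [0.6478, -0.0391, 0.0311]
tool_rot: [-0.056, 0.998, 0.0, -0.0]
force: [-0.9, -0.5, 0.2]
finger_gap: 0.507
t 35.5 tcp [ 0.6478 -0.0391  0.0311] jaw deg 96.43 gap 0.507 F [-0.9 -0.5  0.2]
shift units [ 0.005 -0.004  0.261]
az -0.0002
```

```bash
python3 -m inch '[[0,[0,0,0.12],[0,0,0]],[0,[0,0,0.26],[0,0,0]],[0,[0,0,0.26],[0,0,0]],[1,[0,0,0.26],[0,0,0]],[1,[0,0,0.26],[0,0,0]],[1,[0,0,0.26],[0,0,0]],[1,[0,0,0.26],[0,0,0]],[1,[0,0,0.26],[0,0,0]],[1,[0,0,0.26],[0,0,0]]]' 60; python3 -m inch '[[1,[0,0,-0.2],[0,0,0]],[1,[0,0,-0.6],[0,0,0]],[1,[0,0,-1],[0,0,0]],[1,[0,0,-1],[0,0,0]]]';python3 -m inch '[[1,[0,0,-0.25],[0,0,0.014]],[1,[0,0,-0.25],[0,0,0.014]],[1,[0,0,-0.25],[0,0,0.014]]]'; python3 go.py .4876 -.2915 .13 91.5
```

```text
t: 36.4
tcp_pos: [0.6481, -0.0383, 0.0057]
tool_rot: [-0.057, 0.998, -0.0, 0.0]
force: [-0.7, -0.5, 2.0]
finger_gap: 0.259
t: 36.8
tcp_pos: [0.6519, -0.0388, 0.1109]
tool_rot: [-0.057, 0.998, -0.002, 0.006]
force: [1.1, -0.5, -1.3]
finger_gap: 0.258
t: 37.1
tcp_pos: [0.6474, -0.038, 0.1294]
tool_rot: [-0.014, 1.0, 0.0, -0.0]
force: [-0.3, 0.8, -3.8]
finger_gap: 0.259
t 37.1 tcp [ 0.6474 -0.038   0.1294] jaw deg 91.59 gap 0.259 F [-0.3  0.8 -3.8]
shift units [ 1.668 -2.49  -0.005]
az 0.0002
```

```bash
for i in 1 2; do python3 -m inch '[[1,[0.2,-0.3,0],[0,0,0]],[1,[0.4,-0.6,0],[0,0,0]],[1,[0.6,-0.9,0],[0,0,0]],[1,[0.67,-1,0],[0,0,0]],[1,[0.67,-1,0],[0,0,0]]]'|tail -1; done;  python3 go.py .4876 -.291 .065 91.5
```

```text
finger_gap: 0.255
finger_gap: 0.258
t 38.1 tcp [ 0.519  -0.242   0.1297] jaw deg 91.4 gap 0.258 F [ 0.2  0.4 -2.5]
shift units [ 0.326 -0.482  0.647]
az -0.0003
```

```bash
python3 -m inch '[[1,[0.16,-0.25,0],[0,0,0]],[1,[0.33,-0.48,0],[0,0,0]],[1,[0.33,-0.48,0],[0,0,0]],[1,[0.33,-0.48,0.3],[0,0,0]],[1,[0.33,-0.48,0.62],[0,0,0]],[1,[0.33,-0.48,0.62],[0,0,0]],[1,[0.33,-0.48,0.62],[0,0,0]]]'; python3 look.py L11; python3 go.py .4876 -.291 .037 91.5; python3 - <<'E'
from h import *
b=cv2.imread("pics/L11_side.png")
print([(w.round(4),n) for w,n,c in nuts(b,"side",.08) if w[1]<-.2])
cv2.imwrite("pics/L11c.png",cv2.resize(b[230:400,200:400],None,fx=3,fy=3))
E
```

```text
t: 38.8
tcp_pos: [0.4881, -0.2888, 0.068]
tool_rot: [-0.014, 1.0, 0.001, -0.0]
force: [1.5, 0.3, -2.6]
finger_gap: 0.257
top green [0.5135 0.3035] -6.5 0.119 10 0
top green [0.5077 0.249 ] -6.9 0.118 10 0
top green [0.4991 0.1926] -6.5 0.119 10 0
side red [ 0.5071 -0.2403] 2.6 0.124 0 7
side red [ 0.4994 -0.3805] 1.4 0.119 0 13
t 38.9 tcp [ 0.4889 -0.2903  0.0696] jaw deg 91.56 gap 0.257 F [-0.2 -1.1 -2.1]
shift units [ 0.014 -0.006  0.326]
az 0.0002
[(array([ 0.547 , -0.2848,  0.08  ]), np.int32(63)), (array([ 0.4304, -0.2902,  0.08  ]), np.int32(63)), (array([ 0.5376, -0.418 ,  0.08  ]), np.int32(69)), (array([ 0.4252, -0.4208,  0.08  ]), np.int32(71)), (array([ 0.4329, -0.5788,  0.08  ]), np.int32(255))]
```

View pics/L11c.png

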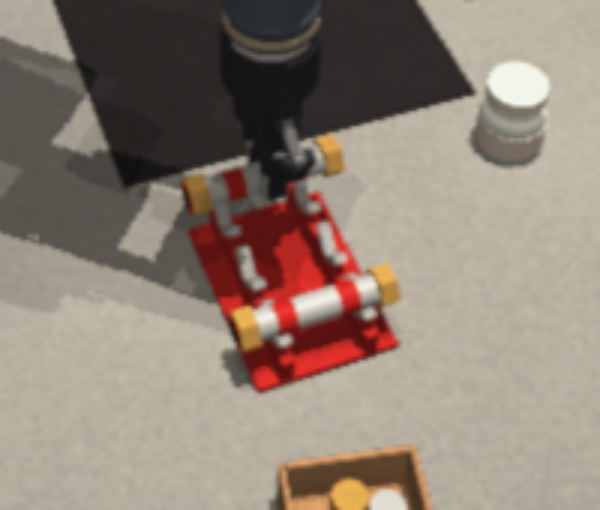

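```bash
python3 -m inch '[[1,[0.01,-0.01,0.1],[0,0,0]],[1,[0.01,-0.01,0.17],[0,0,0]],[1,[0.01,-0.01,0.22],[0,0,0]],[1,[0.01,-0.01,0.26],[0,0,0]],[1,[0.01,-0.01,0.29],[0,0,0]],[1,[0.01,-0.01,0.32],[0,0,0]],[1,[0.01,-0.01,0.33],[0,0,0]],[1,[0.01,-0.01,0.33],[0,0,0]]]'; python3 go.py .4876 -.291 .037 91.5
```

```text
t: 39.7
tcp_pos: [0.4863, -0.2913, 0.0374]
tool_rot: [-0.013, 1.0, -0.0, 0.0]
force: [-3.1, 3.1, 12.8]
finger_gap: 0.255
t 39.7 tcp [ 0.4863 -0.2913  0.0374] jaw deg 91.45 gap 0.255 F [-3.1  3.1 12.8]
shift units [-0.013  0.003  0.004]
az -0.0001
```

```bash
python3 -m inch '[[1,[0,0.01,0.01],[0,0,0]],[1,[0,0.01,0.01],[0,0,0]],[1,[0,0.01,0.01],[0,0,0]]]'; python3 -m inch '[[0.3,[0,0,0],[0,0,0]],[0,[0,0,-0.02],[0,0,0]],[0,[0,0,-0.02],[0,0,0]],[0,[0,0,-0.02],[0,0,0]],[0,[0,0,-0.3],[0,0,0]],[0,[0,0,-0.7],[0,0,0]],[0,[0,0,-0.95],[0,0,0]],[0,[0,0,-0.95],[0,0,0]]]'; python3 -m inch '[[0,[0,0,-0.4],[0,0,0]],[0,[0,0,-0.7],[0,0,0]],[0,[0,0.4,-0.7],[0,0,0]],[0,[0,0.8,-0.7],[0,0,0]],[0,[0,1,-0.7],[0,0,0]],[0,[0,1,-0.7],[0,0,0]]]'; python3 look.py L12; python3 go.py .444 .357 .2 90
```

```text
t: 40.0
tcp_pos: [0.4864, -0.2912, 0.0374]
tool_rot: [-0.013, 1.0, -0.001, 0.0]
force: [-4.7, 0.8, 18.1]
finger_gap: 0.254
t: 40.8
tcp_pos: [0.4885, -0.2922, 0.1326]
tool_rot: [-0.013, 1.0, -0.003, 0.003]
force: [0.1, -0.4, 0.1]
finger_gap: 0.501
t: 41.4
tcp_pos: [0.4822, -0.187, 0.198]
tool_rot: [-0.015, 1.0, 0.002, -0.002]
force: [0.3, -0.8, -0.8]
finger_gap: 0.498
top green [0.5135 0.3035] -6.5 0.119 10 0
top green [0.5076 0.2495] -6.6 0.119 10 0
top green [0.4991 0.1923] -6.3 0.119 10 0
top red [ 0.4887 -0.4086] 1.4 0.119 0 13
side green [0.5156 0.2915] 4.2 0.122 4 0
side red [ 0.4949 -0.2662] 1.2 0.12 0 11
side red [ 0.4373 -0.3249] -87.7 0.115 0 33
side red [ 0.4993 -0.3809] 1.3 0.119 0 13
t 41.5 tcp [ 0.4837 -0.1903  0.1985] jaw deg 91.56 gap 0.502 F [-0.4 -0.2 -1.2]
shift units [ 0.248  5.482 -0.014]
az 0.0043
```

View pics/L12_top.png

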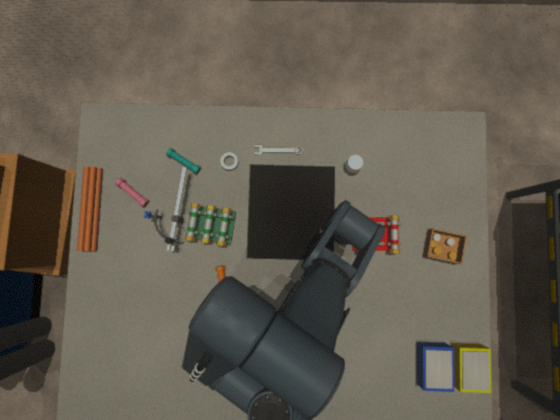

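View pics/L12_side.png

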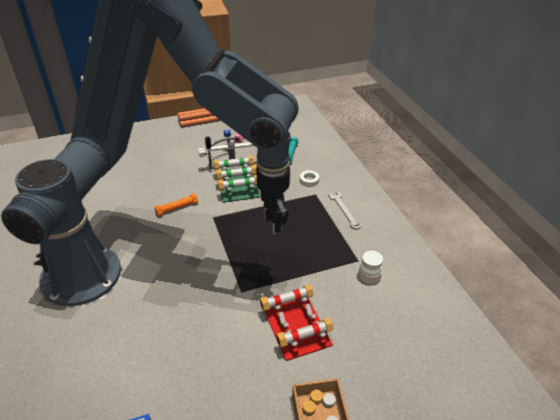

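All five are seated. Now I'll go back to the knob to lock the lever.

```bash
for i in 1 2 3 4 5; do python3 -m inch '[[0,[0.02,0.36,0],[0,0,0]],[0,[0.04,0.72,0],[0,0,0]],[0,[0.05,1,0],[0,0,0]]]'|sed -n 2p;  done;  python3 go.py .444 .357 .2 84; python3 -c "
from h import *
print(sense()['q'].round(3))"
```

```text
tcp_pos: [0.476, -0.0906, 0.1987]
tcp_pos: [0.4688, 0.0096, 0.1988]
tcp_pos: [0.4616, 0.1097, 0.1989]
tcp_pos: [0.4544, 0.2098, 0.1988]
tcp_pos: [0.447, 0.3099, 0.1987]
t 43.0 tcp [0.447  0.3099 0.1987] jaw deg 91.45 gap 0.498 F [-0.1 -0.2 -0.8]
shift units [ 0.018  0.472 -0.013]
az 0.0207
[ 0.401  0.461  1.672 -0.     1.008 -1.195]
```

```bash
python3 -m inch '[[0,[0.02,0.3,0],[0,0,0.01]],[0,[0.02,0.48,0],[0,0,0.02]],[0,[0.02,0.48,0],[0,0,0.02]],[0,[0.02,0.48,0],[0,0,0.02]]]';python3 go.py .4445 .3575 .1 84
```

```text
t: 43.4
tcp_pos: [0.4432, 0.3559, 0.1986]
tool_rot: [0.049, 0.999, -0.001, -0.0]
force: [0.8, 0.8, 0.3]
finger_gap: 0.497
t 43.4 tcp [0.4432 0.3559 0.1986] jaw deg 84.33 gap 0.497 F [0.8 0.8 0.3]
shift units [-0.011  0.018  0.986]
az 0.0009
```

```bash
python3 -m inch '[[0,[-0.01,0.02,0.4],[0,0,0]],[0,[-0.01,0.02,0.8],[0,0,0]],[0,[-0.01,0.02,1],[0,0,0]],[0,[-0.01,0.02,1],[0,0,0]]]';python3 -m inch '[[0,[0,0,0.05],[0,0,0]],[0.4,[0,0,0.05],[0,0,0]],[1,[0,0,0.05],[0,0,0]],[1,[0,0,0.05],[0,0,0]],[1,[0,0,0.05],[0,0,0]],[1,[0,0,0.05],[0,0,0]],[1,[0,0,0.05],[0,0,0]]]' 25;python3 go.py .4445 .3575 .1 84; python3 - <<'E'
import numpy as np
# world arc phi 174->84 about pivot r=.075; tool axes at call start: jaw angle 84: y=(cos84,sin84), x=(-sin84... )
j=np.radians(84.2); ty=np.array([np.cos(j),np.sin(j)]); tx=np.array([-np.sin(j),np.cos(j)])
p=lambda f:.75*np.array([np.cos(np.radians(f)),np.sin(np.radians(f))])
for k in range(0,20):
    f=174-90.5*k/19; d=p(f)-p(174); print(f"[1,[{d@tx:.2f},{d@ty:.2f},0],[0,0,{(174-f)/360:.3f}]],",end="")
E
```

```text
t: 43.8
tcp_pos: [0.4421, 0.3557, 0.0961]
tool_rot: [0.051, 0.999, -0.002, -0.003]
force: [0.3, -0.9, -0.3]
finger_gap: 0.497
t: 44.5
tcp_pos: [0.4448, 0.3587, 0.0955]
tool_rot: [0.05, 0.999, 0.0, 0.001]
force: [0.6, -3.1, 5.6]
finger_gap: 0.229
t 44.5 tcp [0.4448 0.3587 0.0955] jaw deg 84.32 gap 0.229 F [ 0.6 -3.1  5.6]
shift units [ 0.001 -0.012 -0.045]
az 0.0009
[1,[0.00,0.00,0],[0,0,0.000]],[1,[-0.00,0.06,0],[0,0,0.013]],[1,[-0.01,0.12,0],[0,0,0.026]],[1,[-0.02,0.19,0],[0,0,0.040]],[1,[-0.04,0.24,0],[0,0,0.053]],[1,[-0.06,0.30,0],[0,0,0.066]],[1,[-0.09,0.36,0],[0,0,0.079]],[1,[-0.12,0.41,0],[0,0,0.093]],[1,[-0.16,0.46,0],[0,0,0.106]],[1,[-0.20,0.51,0],[0,0,0.119]],[1,[-0.25,0.55,0],[0,0,0.132]],[1,[-0.29,0.59,0],[0,0,0.146]],[1,[-0.35,0.63,0],[0,0,0.159]],[1,[-0.40,0.66,0],[0,0,0.172]],[1,[-0.46,0.69,0],[0,0,0.185]],[1,[-0.51,0.71,0],[0,0,0.198]],[1,[-0.57,0.73,0],[0,0,0.212]],[1,[-0.63,0.74,0],[0,0,0.225]],[1,[-0.70,0.75,0],[0,0,0.238]],[1,[-0.76,0.75,0],[0,0,0.251]],
```

```bash
python3 -m inch '[[1,[0,0.06,0],[0,0,0.013]],[1,[-0.01,0.12,0],[0,0,0.026]],[1,[-0.02,0.19,0],[0,0,0.04]],[1,[-0.04,0.24,0],[0,0,0.053]],[1,[-0.06,0.30,0],[0,0,0.066]],[1,[-0.09,0.36,0],[0,0,0.079]],[1,[-0.12,0.41,0],[0,0,0.093]],[1,[-0.16,0.46,0],[0,0,0.106]],[1,[-0.20,0.51,0],[0,0,0.119]],[1,[-0.25,0.55,0],[0,0,0.132]],[1,[-0.29,0.59,0],[0,0,0.146]],[1,[-0.35,0.63,0],[0,0,0.159]],[1,[-0.40,0.66,0],[0,0,0.172]],[1,[-0.46,0.69,0],[0,0,0.185]],[1,[-0.51,0.71,0],[0,0,0.198]],[1,[-0.57,0.73,0],[0,0,0.212]],[1,[-0.63,0.74,0],[0,0,0.225]],[1,[-0.70,0.75,0],[0,0,0.238]],[1,[-0.76,0.75,0],[0,0,0.251]],[1,[-0.76,0.75,0],[0,0,0.251]]]'; python3 look.py L13 >/dev/null;  python3 - <<'E'
import cv2,numpy as np
a=cv2.imread("pics/L13_top.png");b=cv2.imread("pics/L13_side.png")
cv2.imwrite("pics/L13c.png",np.hstack([cv2.resize(a[150:280,130:320],(438,300)),cv2.resize(b[100:260,180:340],(300,300))]))
E
```

```text
t: 46.5
tcp_pos: [0.5283, 0.4239, 0.0956]
tool_rot: [0.744, 0.668, -0.0, 0.002]
force: [0.6, -6.6, 6.5]
finger_gap: 0.22
```

View pics/L13c.png

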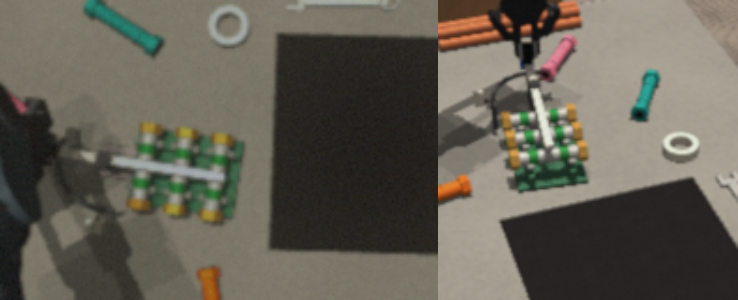

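Lever is over the grooves. I'll open, lift straight up, back off and measure.

```bash
python3 -m inch '[[0.4,[0,0,0],[0,0,0]],[0,[0,0,0],[0,0,0]],[0,[0,0,0],[0,0,0]],[0,[0,0,0],[0,0,0]],[0,[0,0,-0.3],[0,0,0]],[0,[0,0,-0.7],[0,0,0]],[0,[0,0,-1],[0,0,0]],[0,[0,0,-1],[0,0,0]]]'; python3 go.py .40 .52 .2 
```

```text
t: 47.4
tcp_pos: [0.5295, 0.4277, 0.1999]
tool_rot: [0.743, 0.669, 0.005, 0.001]
force: [0.1, 0.4, 0.6]
finger_gap: 0.501
t 47.4 tcp [0.5295 0.4277 0.1999] jaw deg -6.04 gap 0.501 F [0.1 0.4 0.6]
shift units [ 0.782 -1.385 -0.008]
```

```bash
python3 -m inch '[[0,[0.2,-0.3,0],[0,0,0]],[0,[0.4,-0.6,0],[0,0,0]],[0,[0.6,-0.9,0],[0,0,0]],[0,[0.7,-1,0],[0,0,0]],[0,[0.7,-1,0],[0,0,0]]]'; python3 look.py L14; python3 - <<'E'
from h import *
a,d=snapshot("top");b,e=snapshot("side");P=cloud("top",d)
q=(d>0)&(P[...,2]>.074)&(P[...,2]<.095)&(hsv(a)[...,2]>140)&(abs(P[...,0]-.5)<.06)&(P[...,1]>.165)&(P[...,1]<.40)
X=P[q];k=np.polyfit(X[:,1],X[:,0],1);print("bar n",len(X),"axis deg",90-np.degrees(np.arctan(k[0])),"joint rad",np.radians(90-np.degrees(np.arctan(k[0]))-83.35))
# pipe heights along tube axis (top surface ~ .062 expected)
for c,yaw in(((.4996,.1877),-6.65),((.506,.2425),-6.65),((.5124,.297),-6.65),((.489,-.401),1.5),((.4865,-.291),1.5)):
    for n,dd in(("top",d),("side",e)):
        PP=cloud(n,dd);v=PP[...,:2]-np.array(c);ax=np.array([np.cos(np.radians(yaw)),np.sin(np.radians(yaw))])
        s=v@ax;t=v@np.array([-ax[1],ax[0]])
        r=[]
        for lo,hi in((-.065,-.05),(-.048,-.02),(.02,.048),(.05,.065)):
            m=(dd>0)&(s>lo)&(s<hi)&(abs(t)<.012)&(PP[...,2]<.072)&(PP[...,2]>.045);r.append(round(float(np.median(PP[m][:,2])),4) if m.sum() else None)
        print(c,n,r)
cv2.imwrite("pics/L14c.png",np.hstack([cv2.resize(a[150:280,130:320],(438,300)),cv2.resize(b[100:260,180:340],(300,300))]))
E
```

```text
t: 47.9
tcp_pos: [0.4329, 0.507, 0.1935]
tool_rot: [0.742, 0.67, -0.001, -0.0]
force: [0.9, -0.7, -1.1]
finger_gap: 0.498
top red [ 0.5462 -0.3506] -87.8 0.113 0 17
top green [0.5135 0.3044] -6.9 0.119 10 0
top green [0.5076 0.2493] -6.8 0.119 10 0
top green [0.499  0.1928] -6.6 0.119 10 0
top red [ 0.4886 -0.4089] 1.6 0.119 0 13
top red [ 0.4841 -0.2953] 1.2 0.12 0 10
side green [0.5147 0.2817] -6.7 0.12 10 0
side red [ 0.4947 -0.267 ] 1.6 0.12 0 13
side red [ 0.4371 -0.3256] -87.6 0.114 0 33
side red [ 0.4992 -0.3811] 1.4 0.12 0 13
bar n 197 axis deg 82.96211788367673 joint rad -0.0067698200394446795
(0.4996, 0.1877) top [0.0648, 0.0618, 0.0605, 0.0645]
(0.4996, 0.1877) side [0.0662, 0.0602, 0.0602, 0.065]
(0.506, 0.2425) top [0.0658, 0.0613, 0.0607, 0.0648]
(0.506, 0.2425) side [0.0649, 0.0605, 0.0602, 0.0654]
(0.5124, 0.297) top [0.0643, 0.061, 0.0601, 0.0643]
(0.5124, 0.297) side [0.0648, 0.0589, 0.06, 0.0653]
(0.489, -0.401) top [0.0646, 0.0611, 0.061, 0.0661]
(0.489, -0.401) side [0.0653, 0.061, 0.0613, 0.0658]
(0.4865, -0.291) top [0.0627, 0.061, 0.0607, 0.0646]
(0.4865, -0.291) side [0.0648, 0.061, 0.0615, 0.066]
```

View pics/L14c.png

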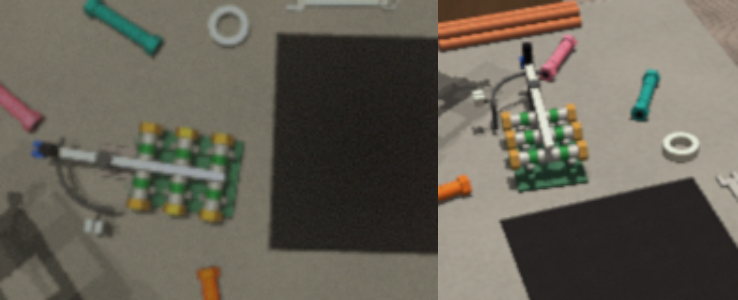

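View pics/L14_top.png

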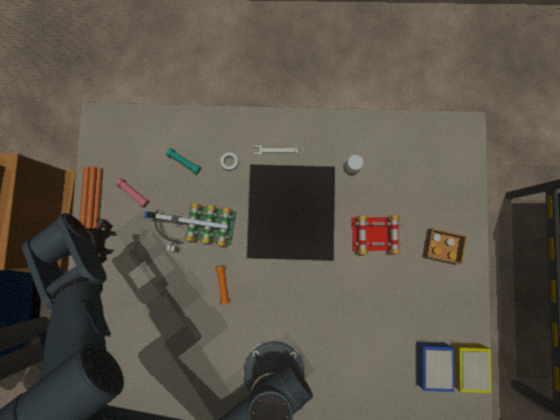

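The lever reads about -0.01 rad, tube tops are level at 61 mm, and the bystanders haven't moved. Handing in.

```bash
python3 -c "
from station import *
print(sense()['qd'].round(3)); print(sign_off())"
```

```text
[-0.006 -0.003  0.     0.004 -0.     0.002]
the job is handed in; nothing more can be done
None
```

The job is done and handed in at about 48 s: all five pipes on the bench are racked and the keeper lever is locked again. I swung the lever to the white mark first, where it measured 1.576 rad. The three green pipes went into stock grooves 1 to 3 and the two red ones into returns grooves 1 and 3. I pressed each one home before letting go, then swung the lever back.

**Last checks:**
- **Lever:** it reads about -0.01 rad, at the blue mark with the bar across the grooves.
- **Pipes:** tube tops sit level at 59–62 mm in both cameras (62 mm expected), with a nut outside each saddle.
- **Other objects:** the jar, spanner, tape, tray and look-alikes appear in the same places as at the start.
- **Robot:** the arm stands clear of everything.

**Irregularities:**
- **Opening swing:** the knob slid towards the edge of the pads, and the tool force reached about 33 N before I released it. The lever still ended in the right place, and I turned the gripper along with it on the way back.
- **False tilt reading:** one red pipe seemed to turn, but it was only the gripper's shadow on a nut.
- **Stray detections:** the final look also paired nuts from two different racked red pipes as if they were one pipe. I ignored those.

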